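# Load and lock a drill jig

## Task

Get the drill jig ready: take the two polystyrene offcuts out of its bays and set them on the bare table, lay every plywood facet flat and centred in a bay, one to a bay, then lower the bush plate level over both dowel pins until it sits flush on the shoulders. Then push the clamp carriage fully home and, once it is home, turn its T-handle counter-clockwise as far as it goes to lock; leave everything else where it is.

Things in the scene. Friction and masses are not known exactly. Their poses are not given: they have to be found in the camera images.
- jig: drill jig, fixed: plywood base 84 mm (its x) by 381 mm (its y, -236 to +145 mm), 12 mm thick; origin at table height under the middle bay; x points away from the robot, y to its left, z up. On the bed (z = 12 mm) three bays in a row along y, parted by ribs at y = +-37 mm (4 mm wide, 5 mm high). Beyond the right shoulder (y < -145 mm): sliding clamp between rails, tops at z = 24 mm.
- bay_1 (a point): the jig's left (jig y = +74 mm) bay: middle of the bay, 4.5 mm above the bed, where the middle of a lying facet belongs. At least 70 mm wide along y; open at both sides along x, so that fingers find room there. Axes as the jig's.
- bay_2 (a point): the jig's middle (y = 0) bay: middle of the bay, 4.5 mm above the bed, where the middle of a lying facet belongs. At least 70 mm wide along y; open at both sides along x, so that fingers find room there. Axes as the jig's.
- bay_3 (a point): the jig's right (y = -74 mm) bay: middle of the bay, 4.5 mm above the bed, where the middle of a lying facet belongs. At least 70 mm wide along y; open at both sides along x, so that fingers find room there. Axes as the jig's.
- seat (a point): middle of the jig at the height of its shoulders (z = 26 mm), where the middle of the plate's underside comes to lie; axes as the jig's (y along the two pins). The shoulders are aluminium blocks at |y| = 111 to 143 mm, 80 mm long along x; they end the row of bays and carry the pins
- pin_left (a point): tip of the left dowel pin (jig y = +125 mm): diameter 10 mm, standing 23 mm above the shoulder, its upper 8 mm a cone that narrows to 3.6 mm
- pin_right (a point): tip of the right dowel pin (jig y = -125 mm), same pin
- plate_under (a point): middle of the underside of the bush plate: loose aluminium plate 80 mm (its x) by 288 mm (its y) by 8 mm, 0.4 kg, six brass drill bushes on top; z up. Slotted through holes for the pins at x = 0, y = +-125 mm, each 13 mm (along x) by 16 mm (along y); fits either way round.
- plate_grip (a point): on the bush plate's wooden bridge handle, 39 mm above the plate's underside, over its middle. The handle's bar runs along the plate's x: 74 mm long, 18 mm thick along y, from 30 to 52 mm above the underside, on two legs at x = +-26 mm. Axes as plate_under.
- clamp_slide (a joint): travel of the clamp's carriage in m: 0 fully back, 0.040 fully home (hard stop), along the jig's +y towards the plate; 3 N of friction, stays where left. At home its steel tongue reaches 12 mm over the end of a seated plate, 2 mm above it; a plate that is not down is in its way.
- clamp_handle (a joint): turn of the clamp's T-handle on its carriage in rad, counter-clockwise seen from above: 0 bar along the jig's y (unlocked), 1.35 locked (hard stop). About 0.1 N m of friction; it stays where it is left.
- handle_grip (a point): grip point of the T-handle, on its turning axis, 68 mm above the table: plastic bar 12 mm thick (along this point's x), 54 mm long (along its y), 30 mm tall, from 51 to 81 mm above the table; the carriage's top is at 42 mm. Turns with the handle and travels with the carriage.
- facet_a_mid (a point): plywood facet a: a cut irregular hexagon 9 mm thick, 58 mm across its two parallel straight edges (along its x, the edges at x = +-29 mm, running from y = -15 to +18 mm; take it across these) and 63 mm from point to point along its y; lies flat on the table. May be absent. This point is its centre, half-way up (4.5 mm above its underside); z points up.
- facet_b_mid (a point): plywood facet b: a cut irregular hexagon 9 mm thick, 58 mm across its two parallel straight edges (along its x, the edges at x = +-29 mm, running from y = -15 to +18 mm; take it across these) and 63 mm from point to point along its y; lies flat on the table. May be absent. This point is its centre, half-way up (4.5 mm above its underside); z points up.
- facet_c_mid (a point): plywood facet c: a cut irregular hexagon 9 mm thick, 58 mm across its two parallel straight edges (along its x, the edges at x = +-29 mm, running from y = -15 to +18 mm; take it across these) and 63 mm from point to point along its y; lies flat on the table. May be absent. This point is its centre, half-way up (4.5 mm above its underside); z points up.
- side_cutters: bystander, leave it alone: side cutters 53x151x14 mm, origin under their centre
- mask_filter: bystander, leave it alone: round white filter cartridge, diameter 76, 35 mm high, origin under its centre
- offcut_stub_mid (a point): white polystyrene offcut, light block 33 mm (its x; take it across these faces) by 54 mm (its y) by 62 mm tall, left standing in a bay of the jig; this point is its centre, half-way up (31 mm). Bare table to set it down on: anywhere from x = 0.40 to 0.55, y = -0.42 to +0.15 that the listed things leave free.
- offcut_cube_mid (a point): white polystyrene offcut, light block 50 mm (its x; take it across these faces) by 56 mm (its y) by 46 mm tall, left standing in a bay of the jig; this point is its centre, half-way up (23 mm). Bare table to set it down on: anywhere from x = 0.40 to 0.55, y = -0.42 to +0.15 that the listed things leave free.
Not all that is in view belongs to the job. Leave any purple look-alike of the part that bears offcut_stub_mid alone.

How it is judged:
By the outcome, as a careful person would: the job done as asked, in the order asked, and still so for the second after the job is handed in, with the robot touching nothing.
Of facet_a, facet_b, facet_c only 2 to 3 are there at a start; the rules pass over those that are not, and their reading is None.
At some moment in a run one of bush_plate may be knocked a few centimetres aside while the robot is not near it.
Once in a run the grip may slacken for a moment while it holds something.
It also fails if it takes over 192 s, if anything falls off the work surface, if the arm or the gripper's body presses on something with over 40 N, if the wrist force passes 120 N, or if a joint passes its speed limit or range.

## Robot

A 7-joint arm with a two-finger parallel gripper is mounted at the origin on the work surface; the furniture and walls round the work are solid. World frame = base frame: x ahead of the robot, y to its left, z up, the work surface at z = 0. Lengths are in m, angles in rad, forces in N, time in s.
With the tool pointing down it reaches from about 0.4 to 0.85 m from the base axis. Payload 10.4 kg.
Tool frame: the origin (TCP) lies midway between the tips of the shut fingers; the grasp point (between the pads) lies 19 mm behind it (r.grasp_offset is the distance from the TCP to the grasp point, in m); x points along the fingers, y is the direction in which the jaws open and shut, and the axes are right-handed (so a half turn about x gives the same grasp; the last joint's range is limited). The gripper opens to 87 mm and grips with 3 to 60 N. Pads are 19 mm wide; open, the fingers measure 117 mm over their backs; the gripper's body (75 mm by 190 mm) begins 51 mm behind the grasp point.
Start: joints at [1.125, 0.332, -0.065, 1.46, 0.022, 1.35, -0.088], TCP at [0.256, -0.57, 0.201] pointing down, gripper open.
Joint ranges: [-2.6, 2.6], [-0.5, 2.12], [-1.47, 1.34], [0.16, 2.42], [-1.27, 4.41], [0.06, 2.06], [-2.6, 2.6]. Speed limits (rad/s): [2.22, 2.22, 2.79, 2.79, 3.14, 3.14, 3.14].

## Interface

Orientations are given as a unit quaternion [x, y, z, w].
In Python, from bench import r, vision, close_job gives the robot as it stands. The module is installed in compiled form; this text tells all that it offers.
- The arm moves only by the shell command python3 -m pendant 'ROWS' [OPENING] [FORCE]. ROWS is text: rows parted by semicolons, each of 6 numbers parted by spaces: the shift along the tool's x, y, z in units of 0.25 m (1.0 is 0.25 m), then the turn, a rotation vector about the tool's x, y, z in units of 1.5 rad (1.0 is 1.5 rad). A call has 1 to 8 rows; each row is the pose to reach, as a shift and turn from the pose commanded when the call began, along the tool's axes at that moment; what a row does not reach only later rows make up. A row lasts 1/10 s, in which the tool goes at most 50 mm and 8.59 degrees, less where a joint would pass 70% of its speed; a pose out of reach is approached as far as the arm can. A call with a number of a shift or a turn outside -1 to 1 is refused whole. A call with a gripper value outside its range is refused whole. OPENING is the gripper command: -1 is shut, 1 is fully open, values between are in proportion, set as the call begins (- or left out, the last holds). The fingers move at their own pace and stop on an object; FORCE is the grip in N (left out, the last holds). Time passes only in rows, so rows that repeat a pose let the fingers close. It gives the time, the measured TCP pose, the force and the opening at its end, in the units of the state.
- r.read_state(): the state, without advancing time (a new reading comes with each control period).
- vision.camera(name): name is "side" or "top" or "wrist"; returns (picture, depth): 420x560x3 uint8, blue, green, red; 420x560 float32, m along the optical axis (not along the pixel's ray), 0 where there is no reading.
- vision.get_calibration(name): a dict with "camera_matrix" (3x3 intrinsics, pixels), "k1" (the pictures are not rectified: a ray, as slopes to the right and down, at radius r is drawn at 1 + k1 r^2 times it, then the intrinsics apply), "rvec" (rotation vector, rad) and "tvec" (3), from world to camera coordinates, as OpenCV has them. Camera axes: x right, y down, z forward; pixel columns grow to the right and rows downward; lengths in m; the calibration is good to about 2 mm. A picture is of the moment at which its call begins: read the wrist's pose just before it. get_calibration takes no time and is no camera call; for the wrist camera it gives the pose at the moment of the call.
- close_job(): hands the job in, once; it reports no verdict.
The state is a dict: "time": time; "joint_positions": joint angles; "joint_vel": joint speeds; "joint_torque": joint torques, N m; "ee_pos": TCP position; "eef_rot": TCP orientation; "ft_force": force on the tool from outside, world axes, zero at the start; "torque": the same for the moment, N m; "width": finger opening in m.
Only numpy, scipy, OpenCV 4.12 (cv2) and the standard library are available. Lean on these libraries where they do the work, as an engineer would, in place of code of your own. Each camera call takes 0.05 s, during which the arm holds its last target. There are 200 camera calls.

## Working session

There is one attempt and no reset: what is moved stays moved. The work goes in short steps, Python scripts to look and compute and a shell command to move; the robot and the scene stay as the last step left them, time stands still between calls to the robot, and variables do not carry over. Pictures are saved under pics/ and viewed, about 12 in all and at most 16, crops included, and the job is handed in when it is done.

```bash
mkdir -p pics
cat > h.py <<'E'
import numpy as np, cv2
from bench import r, vision
from scipy.spatial.transform import Rotation as R
def snap(n,f=None):
    im,d=vision.camera(n); c=vision.get_calibration(n)
    if f: cv2.imwrite('pics/'+f+'.png',im)
    return im,d,c
def rays(c,uv):
    K=np.array(c["camera_matrix"],float);k=c["k1"]
    uv=np.atleast_2d(np.asarray(uv,float))
    q=cv2.undistortPoints(uv[:,None],K,np.array([k,0,0,0,0.]))[:,0]
    M=cv2.Rodrigues(np.array(c["rvec"],float))[0];t=np.array(c["tvec"],float).ravel()
    d=np.c_[q,np.ones(len(q))]
    return -M.T@t, d@M, M
def onplane(c,uv,z):
    o,d,_=rays(c,uv); return o+d*((z-o[2])/d[:,2])[:,None]
def cloud(c,d,uv):
    uv=np.atleast_2d(uv); o,dd,_=rays(c,uv); z=d[uv[:,1].astype(int),uv[:,0].astype(int)]
    return o+dd*z[:,None]
def project(c,P):
    P=np.atleast_2d(np.array(P,float))
    return cv2.projectPoints(P,np.array(c["rvec"],float),np.array(c["tvec"],float),np.array(c["camera_matrix"],float),np.array([c["k1"],0,0,0,0.]))[0][:,0]
def wcloud(c,d):
    v,u=np.mgrid[0:d.shape[0],0:d.shape[1]]
    P=cloud(c,d,np.c_[u.ravel(),v.ravel()]).reshape(d.shape+(3,)); P[d==0]=np.nan
    return P
def move(target,yaw=None):
    """units needed from current pose for TCP target and tool-y yaw (deg), tool straight down"""
    s=r.read_state(); A=R.from_quat(s["eef_rot"]); 
    sh=A.inv().apply(np.array(target)-s["ee_pos"])/0.25
    rv=np.zeros(3)
    if yaw is not None:
        best=None
        for y in (yaw,yaw+180):
            a=np.radians(y); Y=np.array([np.cos(a),np.sin(a),0]); X=np.array([0,0,-1.]); Z=np.cross(X,Y)
            B=R.from_matrix(np.c_[X,Y,Z]); q=(A.inv()*B).as_rotvec()
            if best is None or np.linalg.norm(q)<np.linalg.norm(best): best=q
        rv=best/1.5
    print('rows:',' '.join('%.4f'%v for v in np.r_[sh,rv]),' dist mm %.0f deg %.1f'%(np.linalg.norm(sh)*250,np.degrees(np.linalg.norm(rv)*1.5)))
def st():
    s=r.read_state(); A=R.from_quat(s["eef_rot"]).as_matrix()
    print('t %.2f'%s["time"],np.round(s["ee_pos"],4),'yawY %.2f'%np.degrees(np.arctan2(A[1,1],A[0,1])),'X',np.round(A[:,0],3),'w %.4f'%s["width"],'F',np.round(s["ft_force"],1),'q',np.round(s["joint_positions"],2))
E
python3 - <<'E'
from h import *
st()
a=snap('top','t0'); b=snap('side','s0')
for c in (a[2],b[2]): print(c["camera_matrix"],c["k1"],rays(c,[[280,210]])[:2])
np.savez('p0.npz',top=a[0],topd=a[1],side=b[0],sided=b[1])
E
```

```text
t 0.00 [ 0.2563 -0.5696  0.2007] yawY -65.77 X [-0.001  0.001 -1.   ] w 0.0868 F [-0.5 -0.1  0.2] q [ 1.13  0.33 -0.06  1.46  0.02  1.35 -0.09]
[[459.9280242    0.         281.81282621]
 [  0.         459.9280242  210.47910243]
 [  0.           0.           1.        ]] -0.11954042566077953 (array([0.29189205, 0.09945015, 1.29905662]), array([[ 0.21509557, -0.01103547, -0.97653916]]))
[[386.57780199   0.         278.39002862]
 [  0.         386.57780199 212.12118055]
 [  0.           0.           1.        ]] -0.05382718596289278 (array([0.2858051, 0.6193862, 0.9950941]), array([[ 0.22667257, -0.48340978, -0.84556607]]))
```

View pics/t0.png

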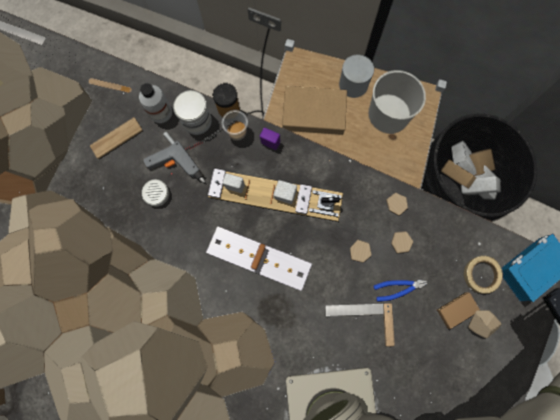

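View pics/s0.png

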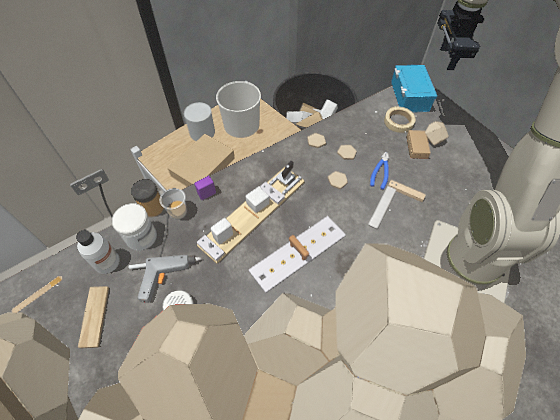

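The top view shows the jig at about (275,195) with an offcut at (236,182) and another at (286,190). The plate is at (258,258), and the facets are at (397,203), (402,242) and (361,251). The cutters are at (400,290), the filter at (155,193), and the purple look-alike at (270,137).

Run:
```python
from h import *
f=np.load('p0.npz');c=vision.get_calibration('top')
im,d=f['top'],f['topd']
P=wcloud(c,d)
for n,(u,v) in dict(stub=(237,180),cube=(286,189),plate_handle=(259,255),platee1=(213,240),platee2=(306,276),shL=(217,183),shR=(304,199),fa=(397,203),fb=(402,242),fc=(361,251),filt=(155,190),cut=(395,290),purple=(270,133),table=(330,260),handle=(328,200),poly1=(250,360),poly2=(120,310),box=(315,105),saw=(350,310),cup=(235,122),gun=(185,155), block=(460,310)).items():
    print(n,np.round(P[v,u],3))
h=P[...,2]
cv2.imwrite('pics/crop.png',cv2.resize(im[120:310,190:430],None,fx=3,fy=3,interpolation=cv2.INTER_CUBIC))
```

```text
stub [0.659 0.196 0.072]
cube [0.622 0.063 0.061]
plate_handle [0.447 0.154 0.054]
platee1 [0.508 0.283 0.011]
platee2 [0.381 0.031 0.005]
shL [0.667 0.257 0.036]
shR [0.597 0.014 0.028]
fa [ 0.562 -0.254  0.012]
fb [ 0.449 -0.252  0.01 ]
fc [ 0.435 -0.132  0.008]
filt [0.664 0.437 0.036]
cut [ 0.317 -0.214  0.   ]
purple [0.792 0.092 0.062]
table [ 0.42  -0.042  0.   ]
handle [ 0.574 -0.047  0.084]
poly1 [0.186 0.191 0.191]
poly2 [0.327 0.471 0.257]
box [ 0.925 -0.061 -0.063]
saw [ 0.275 -0.08   0.009]
cup [0.854 0.193 0.022]
gun [0.764 0.346 0.027]
block [ 0.242 -0.379  0.035]
```

View pics/crop.png

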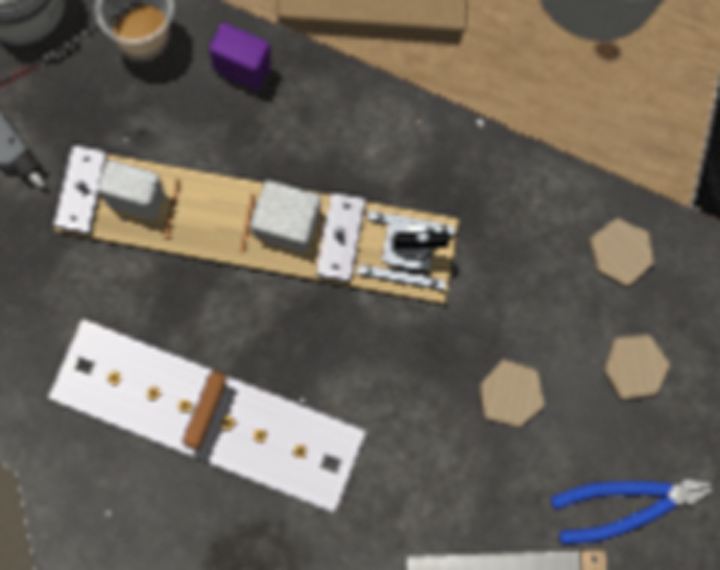

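Run:
```python
from h import *
move([0.42,-0.38,0.33],-16)
c=vision.get_calibration('wrist');o,d,M=rays(c,[[280,210]]);s=r.read_state();A=R.from_quat(s["eef_rot"]).as_matrix()
print(c["camera_matrix"][0],c["k1"],'cam in tool',A.T@(o-s["ee_pos"]),'axes in tool\n',A.T@M.T)
```

```text
rows: -0.5165 -0.4237 -0.9084 -0.5791 -0.0003 0.0008  dist mm 282 deg 49.8
[350.97012408   0.         277.1998049 ] -0.006141672057262723 cam in tool [-0.18379722  0.00079734 -0.07421154] axes in tool
 [[ 9.62054631e-04 -2.66996284e-01  9.63697078e-01]
 [ 9.99999501e-01 -4.19022636e-06 -9.99456101e-04]
 [ 2.70889174e-04  9.63697559e-01  2.66996146e-01]]
```

```bash
python3 -m pendant '-0.2 -0.1 -0.2 -0.1 0 0;-0.3 -0.2 -0.4 -0.2 0 0;-0.4 -0.3 -0.6 -0.3 0 0;-0.5165 -0.4237 -0.75 -0.4 0 0;-0.5165 -0.4237 -0.9084 -0.5 0 0;-0.5165 -0.4237 -0.9084 -0.5791 0 0;-0.5165 -0.4237 -0.9084 -0.5791 0 0;-0.5165 -0.4237 -0.9084 -0.5791 0 0'
python3 - <<'E'
from h import *
st(); move([0.50,-0.12,0.30],-16)
E
```

```text
time: 0.9
ee_pos: [0.4203, -0.3799, 0.3303]
eef_rot: [-0.565, -0.426, 0.565, -0.426]
ft_force: [-0.2, -1.0, -0.5]
width: 0.0872
t 0.90 [ 0.4203 -0.3799  0.3303] yawY -15.98 X [-0. -0. -1.] w 0.0872 F [-0.2 -1.  -0.5] q [ 0.91  0.19 -0.31  1.38  0.06  1.58  0.33]
rows: 0.1212 0.0202 -1.0871 0.0002 0.0001 0.0002  dist mm 273 deg 0.0
```

```bash
python3 -m pendant '0.1 0.02 -0.25 0 0 0;0.12 0.02 -0.45 0 0 0;0.12 0.02 -0.65 0 0 0;0.12 0.02 -0.85 0 0 0;0.12 0.02 -1 0 0 0;0.12 0.02 -1 0 0 0;0.12 0.02 -1 0 0 0'
python3 - <<'E'
from h import *
st(); a=snap('wrist','w1'); np.savez('w1.npz',im=a[0],d=a[1],cal=a[2],allow_pickle=True)
move([0.57,0.12,0.30],-16)
E
```

```text
time: 1.6
ee_pos: [0.4935, -0.1414, 0.3001]
eef_rot: [-0.565, -0.426, 0.565, -0.425]
ft_force: [-1.3, -1.8, -0.3]
width: 0.0871
t 1.60 [ 0.4935 -0.1414  0.3001] yawY -16.02 X [-0.001 -0.    -1.   ] w 0.0871 F [-1.3 -1.8 -0.3] q [ 0.66  0.08 -0.5   1.56  0.04  1.51 -0.12]
rows: -0.0006 0.0025 -1.0961 -0.0018 0.0005 0.0005  dist mm 274 deg 0.2
```

View pics/w1.png

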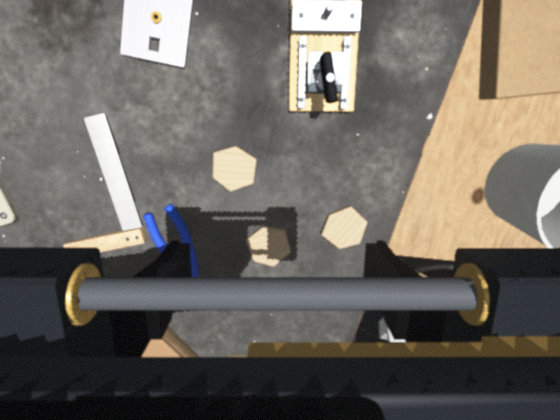

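The wrist view shows the facets at (234,168), (345,227) and (269,245, in shadow). The clamp's handle bar is at (329,76), and it looks turned slightly. Next I move over the jig.

```bash
python3 -m pendant '0 0 -0.2 0 0 0;0 0 -0.4 0 0 0;0 0 -0.6 0 0 0;0 0 -0.8 0 0 0;0 0 -0.96 0 0 0;0 0 -0.96 0 0 0;0 0 -0.96 0 0 0'
python3 - <<'E'
from h import *
st(); a=snap('wrist','w2'); np.savez('w2.npz',im=a[0],d=a[1],cal=a[2],allow_pickle=True)
# facets from w1
f=np.load('w1.npz',allow_pickle=True); im,d,c=f['im'],f['d'],f['cal'].item()
P=wcloud(c,d); 
for (u,v) in [(234,168),(345,227),(269,245),(269,180)]: print(np.round(P[v,u],4),im[v,u])
E
```

```text
time: 2.35
ee_pos: [0.5604, 0.0874, 0.2997]
eef_rot: [-0.565, -0.425, 0.566, -0.425]
ft_force: [0.0, -1.5, -0.2]
width: 0.0876
t 2.35 [0.5604 0.0874 0.2997] yawY -16.13 X [-0.001 -0.001 -1.   ] w 0.0876 F [ 0.  -1.5 -0.2] q [ 0.34  0.24 -0.69  1.42  0.15  1.54 -0.63]
[ 0.4367 -0.1305  0.0094] [200 229 241]
[ 0.5623 -0.2546  0.0109] [193 226 238]
[ 0.4504 -0.2518  0.0081] [ 74  90 104]
[ 0.477  -0.1613  0.0005] [109 109 115]
```

View pics/w2.png

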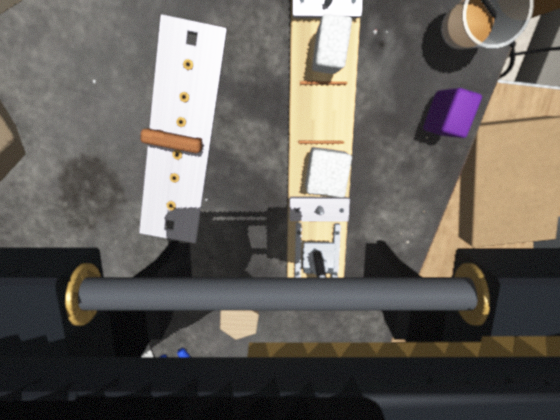

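The jig fills the middle of the view. The ribs are at (322,83) and (321,142), the right pin is at (320,209), the stub at (333,45), the cube at (329,172) and the plate at (183,130).

```bash
cat > m.py <<'E'
from h import *
def load(n):
    f=np.load(n,allow_pickle=True); return f['im'],f['d'],f['cal'].item()
def facets(im,d,c,cen,z=0.009,bright=1):
    P=wcloud(c,d)
    hsv=cv2.cvtColor(im,cv2.COLOR_BGR2HSV)
    m=((hsv[...,1]>40)&(hsv[...,0]<28)).astype(np.uint8)
    n,l,s,ce=cv2.connectedComponentsWithStats(cv2.morphologyEx(m,cv2.MORPH_CLOSE,np.ones((3,3))))
    u=project(c,[[*cen,z]])[0].astype(int); k=l[u[1],u[0]]
    if k==0: print('no comp'); return
    cnt=max(cv2.findContours((l==k).astype(np.uint8),0,1)[0],key=len)[:,0]
    # outline passes pixel centres: grow ~0.5 px
    W=onplane(c,cnt,z)[:,:2]; h=cv2.convexHull((W*1000).astype(np.float32))
    # width vs angle
    H=h[:,0]
    print('area mm2',cv2.contourArea(h),'bbox ctr',(H.max(0)+H.min(0))/2)
    res=[]
    for a in range(0,180,1):
        t=np.radians(a); e=np.array([np.cos(t),np.sin(t)]); n_=np.array([-e[1],e[0]])
        p=H@e;q=H@n_
        # edge length near extremes
        D=(W*1000)@e; Q=(W*1000)@n_
        lo=Q[D<p.min()+2]; hi=Q[D>p.max()-2]
        res.append((min(np.ptp(lo),np.ptp(hi)),a,np.ptp(p),np.ptp(q),e*(p.max()+p.min())/2+n_*(q.max()+q.min())/2,lo.mean()-(q.max()+q.min())/2,hi.mean()-(q.max()+q.min())/2))
    res.sort(key=lambda x:-x[0])
    for x in res[:6]: print('edge %.1f ang %d w %.1f l %.1f'%x[:4],np.round(x[4],1),'mid off %.1f %.1f'%x[5:])
E
python3 - <<'E'
from m import *
im,d,c=load('w1.npz')
for ce in [(0.4367,-.1305),(0.5623,-.2546)]: facets(im,d,c,ce)
im,d,c=load('w2.npz'); P=wcloud(c,d)
hsv=cv2.cvtColor(im,cv2.COLOR_BGR2HSV)
for (u,v) in [(322,83),(321,142),(300,100)]: print(hsv[v-1:v+2,u])
for n,(x0,y0,x1,y1),t in [('stub',(305,5,365,85),.062),('cube',(295,140,360,200),.048)]:
    m=np.zeros(d.shape,np.uint8); m[y0:y1,x0:x1]=P[y0:y1,x0:x1,2]>t
    v,u=np.nonzero(m); Q=P[m>0]; print(n,'z',np.percentile(Q[:,2],[10,50,90]))
    zt=dict(stub=.074,cube=.058)[n]
    W=onplane(c,np.c_[u,v],zt)[:,:2]
    print(cv2.minAreaRect((W*1000).astype(np.float32)))
E
```

```text
area mm2 2933.4964990930166 bbox ctr [ 436.5657  -130.59181]
edge 34.4 ang 157 w 59.3 l 62.9 [ 435.8 -131.7] mid off -1.3 -3.3
edge 34.4 ang 156 w 59.5 l 63.0 [ 435.5 -131.6] mid off -1.8 -2.8
edge 34.4 ang 158 w 59.4 l 62.8 [ 435.9 -131.7] mid off -2.0 -3.8
edge 32.2 ang 90 w 58.7 l 65.7 [ 436.6 -130.6] mid off 1.2 4.1
edge 31.6 ang 160 w 59.7 l 62.6 [ 436.  -131.7] mid off -3.6 -3.4
edge 31.6 ang 155 w 59.8 l 63.1 [ 435.4 -131.6] mid off -2.3 -3.8
area mm2 3012.8113590814173 bbox ctr [ 560.5679  -255.38676]
edge 33.3 ang 33 w 60.3 l 63.8 [ 561.4 -256.4] mid off 2.7 0.5
edge 33.1 ang 146 w 59.7 l 65.4 [ 561.2 -255.6] mid off 0.3 3.2
edge 33.1 ang 145 w 59.7 l 65.3 [ 561.3 -255.7] mid off 1.1 3.6
edge 32.7 ang 148 w 59.9 l 65.6 [ 561.  -255.4] mid off -0.9 5.1
edge 32.2 ang 32 w 60.4 l 63.9 [ 561.2 -256.5] mid off 3.5 1.1
edge 32.2 ang 31 w 60.4 l 63.9 [ 561.1 -256.7] mid off 4.3 0.7
[[ 12 134  82]
 [ 12 143  75]
 [ 16 107 107]]
[[ 14 122 217]
 [ 14 135 208]
 [ 15 123 182]]
[[ 21  77 235]
 [ 22  74 237]
 [ 22  74 235]]
stub z [0.07256704 0.0744153  0.0755515 ]
((659.4375610351562, 207.3354949951172), (53.02176284790039, 33.080387115478516), 66.7087173461914)
cube z [0.05625802 0.0577124  0.05885503]
((621.4017944335938, 66.1781234741211), (55.510066986083984, 48.74940490722656), 66.44830322265625)
```

Run:
```python
from m import *
im,d,c=load('w2.npz')
hsv=cv2.cvtColor(im,cv2.COLOR_BGR2HSV); P=wcloud(c,d)
C=[]
for (x0,y0,x1,y1) in [(292,76,354,90),(292,135,354,149)]:
    m=np.zeros(d.shape,np.uint8); h=hsv[y0:y1,x0:x1]; m[y0:y1,x0:x1]=(h[...,0]<18)&(h[...,1]>95)
    v,u=np.nonzero(m); W=onplane(c,np.c_[u,v],.0165)[:,:2]*1000
    rr=cv2.minAreaRect(W.astype(np.float32)); print(rr,len(u), (u.min(),u.max(),v.min(),v.max())); C.append(rr[0])
C=np.array(C); print('mid',C.mean(0),'sep',np.linalg.norm(C[0]-C[1]),'ang',np.degrees(np.arctan2(*(C[0]-C[1])[::-1])))
# base bed edges: left edges
e=[];f=[]
for v in range(95,130):
    row=(hsv[v,:,1]>55)&(hsv[v,:,0]>15)&(hsv[v,:,0]<30)&(hsv[v,:,2]>120)
    u=np.nonzero(row[270:380])[0]+270; e.append((u.min()-.5,v)); f.append((u.max()+.5,v))
E_=onplane(c,e,.012)[:,:2]*1000;F=onplane(c,f,.012)[:,:2]*1000
for w in (E_,F):
    vx,vy,x,y=cv2.fitLine(w.astype(np.float32),1,0,.01,.01).ravel(); print('edge ang',np.degrees(np.arctan2(vy,vx)),x,y, 'n', x*vy-y*vx)
move([.6594,.2073,.10],-23.3)
```

```text
((646.3624267578125, 173.42828369140625), (7.133179664611816, 59.1856575012207), 73.78402709960938) 192 (np.int64(299), np.int64(346), np.int64(78), np.int64(84))
((625.2255249023438, 101.34192657470703), (3.8934295177459717, 59.1766471862793), 73.77594757080078) 157 (np.int64(298), np.int64(343), np.int64(140), np.int64(143))
mid [635.79397583 137.38510513] sep 75.12131190550396 ang 73.65799782320279
edge ang 74.246635 595.64844 150.90407 n 532.3055
edge ang 73.14688 679.45404 131.60156 n 612.11847
rows: 0.7986 0.2455 -0.5758 0.0823 0.0009 0.0004  dist mm 254 deg 7.1
```

```bash
python3 -m pendant '0.1 0.08 -0.15 0.04 0 0;0.25 0.16 -0.3 0.08 0 0;0.4 0.2455 -0.45 0.0823 0 0;0.6 0.2455 -0.5758 0.0823 0 0;0.7986 0.2455 -0.5758 0.0823 0 0;0.7986 0.2455 -0.5758 0.0823 0 0;0.7986 0.2455 -0.5758 0.0823 0 0'
python3 - <<'E'
from h import *
st(); move([.6594,.2073,.030],-23.3)
E
```

```text
time: 3.1
ee_pos: [0.6579, 0.2076, 0.098]
eef_rot: [-0.588, -0.389, 0.592, -0.389]
ft_force: [-0.1, -0.2, 0.3]
width: 0.0868
t 3.10 [0.6579 0.2076 0.098 ] yawY -23.22 X [-0.005 -0.003 -1.   ] w 0.0868 F [-0.1 -0.2  0.3] q [ 0.05  0.63 -0.64  1.36  0.37  1.28 -1.  ]
rows: 0.2721 0.0069 -0.0027 0.0009 0.0031 0.0021  dist mm 68 deg 0.3
```

```bash
python3 -m pendant '0.14 0.007 0 0 0 0;0.272 0.007 0 0 0 0;0.272 0.007 0 0 0 0;0.272 0.007 0 0 0 0' - 15; python3 -m pendant '0 0 0 0 0 0;0 0 0 0 0 0;0 0 0 0 0 0;0 0 0 0 0 0;0 0 0 0 0 0' -1 15
python3 - <<'E'
from h import *
st(); move([.6594,.2073,.20])
E
```

```text
time: 3.5
ee_pos: [0.6618, 0.2089, 0.0358]
eef_rot: [0.591, 0.389, -0.59, 0.39]
ft_force: [0.4, 0.1, 0.9]
width: 0.0875
time: 4.0
ee_pos: [0.6604, 0.2103, 0.0332]
eef_rot: [0.59, 0.39, -0.59, 0.39]
ft_force: [-0.0, 0.6, 0.0]
width: 0.0549
t 4.00 [0.6604 0.2103 0.0332] yawY -23.07 X [ 0. -0. -1.] w 0.0549 F [-0.   0.6  0. ] q [ 0.04  0.69 -0.62  1.41  0.41  1.17 -1.03]
rows: -0.6673 0.0012 0.0124 0.0000 0.0000 0.0000  dist mm 167 deg 0.0
```

```bash
python3 -m pendant '0 0 0 0 0 0;0 0 0 0 0 0;0 0 0 0 0 0;0 0 0 0 0 0;0 0 0 0 0 0'; python3 -m pendant '-0.1 0 0 0 0 0;-0.25 0 0 0 0 0;-0.45 0 0 0 0 0;-0.6 0 0 0 0 0;-0.67 0 0 0 0 0;-0.67 0 0 0 0 0'
python3 - <<'E'
from h import *
st(); move([.46,-.38,.20])
E
```

```text
time: 4.5
ee_pos: [0.6603, 0.2102, 0.0329]
eef_rot: [-0.59, -0.39, 0.59, -0.39]
ft_force: [-0.4, -0.6, 0.4]
width: 0.0335
time: 5.1
ee_pos: [0.6615, 0.211, 0.204]
eef_rot: [0.592, 0.389, -0.588, 0.39]
ft_force: [-0.1, -0.1, 0.0]
width: 0.0332
t 5.10 [0.6615 0.211  0.204 ] yawY -23.08 X [ 0.005  0.002 -1.   ] w 0.0332 F [-0.1 -0.1  0. ] q [ 0.05  0.56 -0.66  1.22  0.34  1.46 -0.97]
rows: 0.0079 0.1853 2.4908 0.0000 0.0000 0.0000  dist mm 624 deg 0.0
```

```bash
python3 -m pendant '0 0.01 0.18 0 0 0;0 0.03 0.38 0 0 0;0 0.05 0.58 0 0 0;0 0.07 0.78 0 0 0;0 0.075 0.98 0 0 0;0 0.075 1 0 0 0'; python3 -m pendant '0 0.01 0.18 0 0 0;0 0.03 0.38 0 0 0;0 0.05 0.58 0 0 0;0 0.07 0.78 0 0 0;0 0.075 0.98 0 0 0;0 0.075 1 0 0 0';  python3 - <<'E'
from h import *
st(); move([.46,-.38,.03],-23)
E
```

```text
time: 5.7
ee_pos: [0.5774, -0.0354, 0.1988]
eef_rot: [-0.59, -0.386, 0.593, -0.388]
ft_force: [0.8, 0.3, -0.7]
width: 0.0328
time: 6.3
ee_pos: [0.4948, -0.2716, 0.1987]
eef_rot: [-0.591, -0.387, 0.593, -0.387]
ft_force: [1.2, 1.0, -0.7]
width: 0.0334
t 6.30 [ 0.4948 -0.2716  0.1987] yawY -23.63 X [-0.003 -0.001 -1.   ] w 0.0334 F [ 1.2  1.  -0.7] q [ 0.85  0.24 -0.5   1.61  0.12  1.33 -0.08]
rows: 0.6758 0.0479 0.4513 -0.0074 0.0018 0.0016  dist mm 204 deg 0.7
```

```bash
python3 -m pendant '0 0.03 0.2 0 0 0;0 0.048 0.4 0 0 0;0.1 0.048 0.451 0 0 0;0.3 0.048 0.451 0 0 0;0.5 0.048 0.451 0 0 0;0.65 0.048 0.451 0 0 0;0.705 0.048 0.451 0 0 0;0.705 0.048 0.451 0 0 0'; python3 -m pendant '0 0 0 0 0 0;0 0 0 0 0 0'
python3 - <<'E'
from h import *
st()
E
```

```text
time: 7.1
ee_pos: [0.4642, -0.3715, 0.0219]
eef_rot: [-0.589, -0.392, 0.59, -0.388]
ft_force: [-0.5, -0.2, 0.6]
width: 0.0332
time: 7.3
ee_pos: [0.4668, -0.3735, 0.0257]
eef_rot: [0.59, 0.389, -0.59, 0.391]
ft_force: [-0.8, 0.2, -0.3]
width: 0.0333
t 7.30 [ 0.4668 -0.3735  0.0257] yawY -23.07 X [ 0.002 -0.002 -1.   ] w 0.0333 F [-0.8  0.2 -0.3] q [ 0.93  0.46 -0.41  1.71  0.21  1.02  0.04]
```

```bash
python3 -m pendant '0.01 0 0 0 0 0;0.018 0 0 0 0 0;0.018 0 0 0 0 0;0.018 0 0 0 0 0'; python3 -m pendant '0 0 0 0 0 0;0 0 0 0 0 0;0 0 0 0 0 0;0 0 0 0 0 0' 0.2;python3 -m pendant '-0.1 0 0 0 0 0;-0.25 0 0 0 0 0;-0.45 0 0 0 0 0;-0.6 0 0 0 0 0;-0.8 0 0 0 0 0;-0.8 0 0 0 0 0' 1
python3 - <<'E'
from h import *
st(); move([.6214,.0662,.20],-23.6)
E
```

```text
time: 7.7
ee_pos: [0.4657, -0.373, 0.0198]
eef_rot: [0.59, 0.39, -0.59, 0.39]
ft_force: [-0.1, 0.0, -0.4]
width: 0.0334
time: 8.1
ee_pos: [0.4657, -0.373, 0.0197]
eef_rot: [0.59, 0.39, -0.59, 0.39]
ft_force: [0.2, 0.1, 0.6]
width: 0.0509
time: 8.7
ee_pos: [0.4684, -0.3745, 0.2272]
eef_rot: [0.591, 0.386, -0.589, 0.394]
ft_force: [-0.1, -0.6, 0.0]
width: 0.0854
t 8.70 [ 0.4684 -0.3745  0.2272] yawY -23.08 X [ 0.009 -0.007 -1.   ] w 0.0854 F [-0.1 -0.6  0. ] q [ 0.96  0.29 -0.44  1.49  0.13  1.38  0.11]
rows: 0.1018 -0.1290 -1.8618 0.0060 0.0020 -0.0071  dist mm 467 deg 0.8
```

```bash
python3 -m pendant '0 -0.01 -0.18 0 0 0;0.02 -0.02 -0.38 0 0 0;0.04 -0.04 -0.58 0 0 0;0.05 -0.06 -0.78 0 0 0;0.05 -0.065 -0.98 0 0 0'; python3 -m pendant '0.03 -0.03 -0.2 0 0 0;0.05 -0.05 -0.4 0 0 0;0.05 -0.065 -0.6 0 0 0;0.15 -0.065 -0.78 0 0 0;0.3 -0.065 -0.86 0 0 0;0.5 -0.065 -0.86 0 0 0;0.5 -0.065 -0.86 0 0 0';  python3 - <<'E'
from h import *
st(); move([.6214,.0662,.022],-23.6)
E
```

```text
time: 9.2
ee_pos: [0.5463, -0.1403, 0.2069]
eef_rot: [-0.59, -0.39, 0.59, -0.39]
ft_force: [1.0, -0.5, 0.2]
width: 0.0869
time: 9.9
ee_pos: [0.6114, 0.0618, 0.0756]
eef_rot: [-0.586, -0.392, 0.593, -0.389]
ft_force: [-1.3, -1.4, -1.2]
width: 0.0868
t 9.90 [0.6114 0.0618 0.0756] yawY -22.98 X [-0.011 -0.001 -1.   ] w 0.0868 F [-1.3 -1.4 -1.2] q [ 0.32  0.49 -0.64  1.6   0.31  1.17 -0.79]
rows: 0.2140 0.0322 -0.0328 0.0073 0.0033 0.0063  dist mm 55 deg 0.9
```

```bash
python3 -m pendant '0 0.032 -0.033 0 0 0;0.1 0.032 -0.033 0 0 0;0.21 0.032 -0.033 0 0 0;0.21 0.032 -0.033 0 0 0;0.21 0.032 -0.033 0 0 0' ; python3 -m pendant '0 0 0 0 0 0;0 0 0 0 0 0;0 0 0 0 0 0;0 0 0 0 0 0;0 0 0 0 0 0;0 0 0 0 0 0;0 0 0 0 0 0;0 0 0 0 0 0' -1 15
python3 - <<'E'
from h import *
st()
E
```

```text
time: 10.4
ee_pos: [0.627, 0.0658, 0.0317]
eef_rot: [0.59, 0.389, -0.59, 0.39]
ft_force: [-0.1, 0.1, -0.1]
width: 0.0872
time: 11.2
ee_pos: [0.6263, 0.0665, 0.0298]
eef_rot: [-0.59, -0.39, 0.59, -0.39]
ft_force: [-1.1, 1.1, 2.4]
width: 0.0488
t 11.20 [0.6263 0.0665 0.0298] yawY -23.07 X [ 0. -0. -1.] w 0.0488 F [-1.1  1.1  2.4] q [ 0.29  0.57 -0.62  1.6   0.36  1.09 -0.83]
```

```bash
python3 -m pendant '-0.15 0 0 0 0 0;-0.35 0 0 0 0 0;-0.5 0 0 0 0 0;-0.5 0 0.2 0 0 0;-0.5 0 0.4 0 0 0;-0.5 0 0.6 0 0 0;-0.5 0.03 0.8 0 0 0;-0.5 0.05 1 0 0 0'; python3 -m pendant '0 0 0.2 0 0 0;0 0.02 0.4 0 0 0;0 0.04 0.6 0 0 0;0 0.06 0.75 0 0 0;0 0.06 0.8 0 0 0;0 0.06 0.8 0 0 0;0 0.06 0.8 0 0 0';  python3 - <<'E'
from h import *
st(); move([.55,-.39,.018],-23)
E
```

```text
time: 12.0
ee_pos: [0.5392, -0.1696, 0.1549]
eef_rot: [0.59, 0.39, -0.59, 0.39]
ft_force: [0.9, -0.4, -0.3]
width: 0.0487
time: 12.7
ee_pos: [0.4762, -0.3559, 0.1546]
eef_rot: [0.59, 0.391, -0.589, 0.39]
ft_force: [0.6, 0.1, -0.2]
width: 0.0489
t 12.70 [ 0.4762 -0.3559  0.1546] yawY -22.99 X [ 0.     0.001 -1.   ] w 0.0489 F [ 0.6  0.1 -0.2] q [ 0.96  0.34 -0.48  1.59  0.16  1.26  0.05]
rows: 0.5466 0.3250 0.0106 0.0001 -0.0006 -0.0000  dist mm 159 deg 0.1
```

```bash
python3 -m pendant '0 0.18 0.01 0 0 0;0 0.325 0.01 0 0 0;0.1 0.325 0.01 0 0 0;0.3 0.325 0.01 0 0 0;0.45 0.325 0.01 0 0 0;0.51 0.325 0.01 0 0 0;0.535 0.325 0.01 0 0 0;0.535 0.325 0.01 0 0 0';python3 -m pendant '0 0 0 0 0 0;0 0 0 0 0 0;0 0 0 0 0 0'
python3 - <<'E'
from h import *
st()
E
```

```text
time: 13.5
ee_pos: [0.5502, -0.3911, 0.0219]
eef_rot: [0.59, 0.39, -0.589, 0.39]
ft_force: [0.2, -0.0, 0.4]
width: 0.0492
time: 13.8
ee_pos: [0.5498, -0.3922, 0.0224]
eef_rot: [0.59, 0.389, -0.59, 0.391]
ft_force: [-0.5, -0.5, -0.6]
width: 0.0485
t 13.80 [ 0.5498 -0.3922  0.0224] yawY -23.09 X [ 0.002 -0.001 -1.   ] w 0.0485 F [-0.5 -0.5 -0.6] q [ 0.86  0.62 -0.44  1.48  0.28  1.1  -0.03]
```

```bash
python3 -m pendant '0.01 0 0 0 0 0;0.017 0 0 0 0 0;0.017 0 0 0 0 0;0.017 0 0 0 0 0'; python3 -m pendant '0 0 0 0 0 0;0 0 0 0 0 0;0 0 0 0 0 0;0 0 0 0 0 0' 0.55;python3 -m pendant '-0.1 0 0 0 0 0;-0.25 0 0 0 0 0;-0.45 -0.1 -0.1 0 0 0;-0.65 -0.22 -0.27 0 0 0;-0.73 -0.22 -0.27 0 0 0;-0.73 -0.22 -0.27 0 0 0;-0.73 -0.22 -0.27 0 0 0' 1
python3 - <<'E'
from m import *
st(); a=snap('wrist','w3'); np.savez('w3.npz',im=a[0],d=a[1],cal=a[2],allow_pickle=True)
for ce in [(0.4367,-.1305),(0.561,-.2556),(.4504,-.2518)]: facets(*a,ce)
E
```

```text
time: 14.2
ee_pos: [0.5494, -0.392, 0.0177]
eef_rot: [0.59, 0.39, -0.59, 0.39]
ft_force: [-2.6, 1.0, 6.8]
width: 0.049
time: 14.6
ee_pos: [0.5491, -0.3917, 0.0165]
eef_rot: [-0.59, -0.39, 0.59, -0.39]
ft_force: [0.2, 0.0, -0.2]
width: 0.0661
time: 15.3
ee_pos: [0.5255, -0.308, 0.2005]
eef_rot: [0.59, 0.389, -0.59, 0.391]
ft_force: [-0.0, 0.4, -1.5]
width: 0.0873
t 15.30 [ 0.5255 -0.308   0.2005] yawY -23.04 X [ 0.002 -0.002 -1.   ] w 0.0873 F [-0.   0.4 -1.5] q [ 0.86  0.34 -0.51  1.49  0.17  1.35 -0.07]
no comp
no comp
no comp
```

View pics/w3.png

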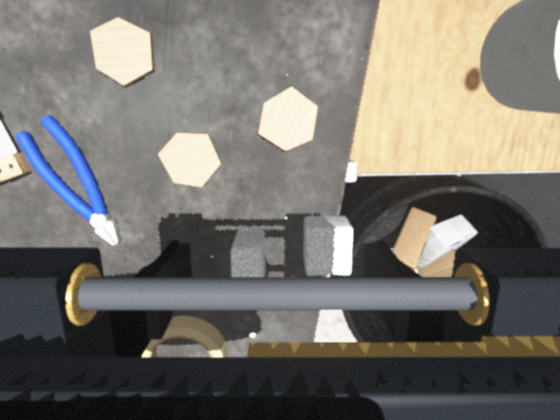

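Run:
```python
import re
s=open('m.py').read().replace("m=((hsv[...,1]>40)&(hsv[...,0]<28)).astype(np.uint8)","m=((im[...,2].astype(int)-im[...,0]>(25))&(hsv[...,0]<30)).astype(np.uint8)")
open('m.py','w').write(s)
from m import *
a=load('w3.npz')
for ce in [(0.4367,-.1305),(0.561,-.2556),(.4504,-.2518)]: facets(*a,ce)
P=wcloud(a[1] if 0 else a[2],a[1])
for p in [(320,240),(340,245),(250,250),(300,200),(360,200),(340,210)]: print(p,np.round(P[p[1],p[0]],3))
```

```text
area mm2 2918.2808212091913 bbox ctr [ 436.24603 -130.18869]
edge 33.7 ang 157 w 60.0 l 62.2 [ 435.4 -130.8] mid off -1.0 -3.1
edge 33.7 ang 156 w 60.4 l 62.2 [ 435.2 -130.7] mid off -1.1 -4.9
edge 33.1 ang 90 w 58.6 l 65.4 [ 436.2 -130.2] mid off 1.5 4.6
edge 32.8 ang 158 w 59.9 l 62.2 [ 435.7 -130.8] mid off -0.9 -3.1
edge 32.8 ang 159 w 59.9 l 62.2 [ 435.9 -130.9] mid off -0.4 -3.1
edge 32.2 ang 91 w 58.7 l 65.5 [ 436.3 -129.9] mid off -0.1 4.7
no comp
area mm2 2893.7099959764164 bbox ctr [ 449.13916 -252.45728]
edge 33.6 ang 179 w 59.8 l 62.5 [ 449.  -252.5] mid off -1.4 -4.9
edge 33.6 ang 2 w 59.7 l 62.4 [ 449.6 -252.4] mid off 3.5 1.4
edge 33.6 ang 1 w 59.7 l 62.4 [ 449.3 -252.4] mid off 3.0 1.4
edge 33.2 ang 0 w 59.7 l 62.5 [ 449.1 -252.5] mid off 3.1 1.4
edge 32.5 ang 114 w 58.2 l 65.3 [ 449.5 -251.1] mid off -0.2 4.4
edge 32.4 ang 112 w 57.9 l 65.0 [ 449.7 -251.4] mid off 0.9 4.1
(320, 240) [ 0.544 -0.378  0.044]
(340, 245) [ 0.561 -0.392  0.042]
(250, 250) [ 0.477 -0.354  0.059]
(300, 200) [ 0.54  -0.342 -0.   ]
(360, 200) [ 0.637 -0.465 -0.29 ]
(340, 210) [ 0.598 -0.494 -0.365]
```

```bash
cat >> m.py <<'E'
def poly(im,d,c,cen,z=0.009):
    """six fitted sides of the facet near cen; half-level outline on 4x image"""
    u=project(c,[[*cen,z]])[0]; H=70
    x0,y0=(u-H).astype(int); x0=max(x0,0);y0=max(y0,0)
    g=im[y0:y0+2*H,x0:x0+2*H]; g=cv2.resize(g,None,fx=4,fy=4,interpolation=cv2.INTER_CUBIC).astype(int)
    g=g[...,2].astype(np.uint8)
    i,j=(int((u[1]-y0)*4),int((u[0]-x0)*4)); top=np.median(g[i-40:i+40,j-40:j+40]); bg=np.percentile(g,25)
    m=cv2.morphologyEx((g>(top+bg)/2).astype(np.uint8),cv2.MORPH_OPEN,np.ones((9,9)))
    n,l,*_=cv2.connectedComponentsWithStats(m); cnt=max(cv2.findContours((l==l[i,j]).astype(np.uint8),0,1)[0],key=len)[:,0]
    W=onplane(c,(cnt+.5)/4-.5+[x0,y0],z)[:,:2]*1000
    Wf=W.astype(np.float32); 
    for e in np.arange(2,9,.25):
        v=cv2.approxPolyDP(Wf,e,True)[:,0]
        if len(v)<=6: break
    L=[]
    for k in range(len(v)):
        p,q=v[k],v[(k+1)%len(v)]; t=(q-p)/np.linalg.norm(q-p); s=(W-p)@t; n_=np.array([-t[1],t[0]]); o=abs((W-p)@n_)
        S=Wf[(s>3)&(s<np.linalg.norm(q-p)-3)&(o<3)]
        vx,vy,x,y=cv2.fitLine(S,cv2.DIST_HUBER,0,.01,.01).ravel(); L.append((np.array([vx,vy]),np.array([x,y])))
    V=[]
    for k in range(len(L)):
        (a,p),(b,q)=L[k-1],L[k]; s=np.linalg.solve(np.c_[a,-b],q-p); V.append(p+a*s[0])
    V=np.array(V); print('n',len(V),'bg/top',bg,top)
    for k in range(len(V)//2):
        e=[V[(k+1)%6]-V[k],V[(k+4)%6]-V[(k+3)%6]]
        an=[np.degrees(np.arctan2(x[1],x[0]))%180 for x in e]
        t=e[0]/np.linalg.norm(e[0]); t2=-e[1]/np.linalg.norm(e[1]); t=(t+t2)/np.linalg.norm(t+t2); nn=np.array([t[1],-t[0]])
        q=V@t;p=V@nn; mx=(V[[k,(k+1)%6]].mean(0)@nn+V[[(k+3)%6,(k+4)%6]].mean(0)@nn)/2
        sep=abs(V[[k,(k+1)%6]].mean(0)@nn-V[[(k+3)%6,(k+4)%6]].mean(0)@nn)
        my=(q.max()+q.min())/2
        print(' edges len %.1f %.1f ang %.1f %.1f'%(*[np.linalg.norm(x) for x in e],*an),'sep %.1f len %.1f'%(sep,np.ptp(q)),'ctr',np.round(nn*mx+t*my,1),'jaw yaw %.1f'%((np.degrees(np.arctan2(nn[1],nn[0]))+90)%180-90),
          'edge mids rel %.1f %.1f'%(V[[k,(k+1)%6]].mean(0)@t-my,V[[(k+3)%6,(k+4)%6]].mean(0)@t-my))
E
python3 - <<'E'
from m import *
a=load('w3.npz')
for ce in [(0.436,-.1305),(0.561,-.2556),(.4504,-.2518)]: poly(*a,ce)
E
```

```text
n 6 bg/top 132.0 250.0
 edges len 31.3 33.9 ang 179.1 3.5 sep 56.2 len 65.2 ctr [ 436.1 -129.4] jaw yaw -88.7 edge mids rel 4.0 -1.1
 edges len 34.2 33.6 ang 69.1 65.7 sep 57.3 len 62.5 ctr [ 435.1 -130.5] jaw yaw -22.6 edge mids rel -2.6 -0.4
 edges len 30.8 32.4 ang 124.5 131.7 sep 55.7 len 67.6 ctr [ 434.7 -129.3] jaw yaw 38.1 edge mids rel -0.8 2.1
n 6 bg/top 132.0 252.0
 edges len 32.6 30.6 ang 6.3 179.9 sep 56.1 len 67.7 ctr [ 560.3 -255.5] jaw yaw -86.9 edge mids rel -1.6 0.5
 edges len 31.4 34.0 ang 55.4 58.9 sep 56.6 len 65.3 ctr [ 561.1 -254.5] jaw yaw -32.8 edge mids rel 3.6 -0.9
 edges len 34.5 33.7 ang 124.5 121.3 sep 57.2 len 63.2 ctr [ 561.5 -255.7] jaw yaw 32.9 edge mids rel -2.3 -0.1
n 6 bg/top 133.0 251.0
 edges len 31.6 34.1 ang 22.6 26.2 sep 56.6 len 65.7 ctr [ 449.3 -251.1] jaw yaw -65.6 edge mids rel 3.8 -1.2
 edges len 34.7 33.9 ang 91.8 88.8 sep 57.5 len 63.1 ctr [ 448.9 -252.3] jaw yaw 0.3 edge mids rel -2.2 -0.3
 edges len 30.7 32.5 ang 148.0 154.3 sep 56.3 len 67.9 ctr [ 448.1 -251.5] jaw yaw 61.1 edge mids rel -0.9 1.9
```

```bash
python3 -m pendant '0 0 0 0 0 0'
python3 - <<'E'
from h import *
st(); move([.4489,-.2523,.04],0.3)
E
```

```text
time: 15.45
ee_pos: [0.5242, -0.3087, 0.1976]
eef_rot: [-0.59, -0.39, 0.591, -0.389]
ft_force: [-0.2, 0.1, 0.1]
width: 0.087
t 15.45 [ 0.5242 -0.3087  0.1976] yawY -23.14 X [-0.002  0.001 -1.   ] w 0.0870 F [-0.2  0.1  0.1] q [ 0.86  0.34 -0.51  1.49  0.17  1.35 -0.07]
rows: 0.6313 -0.3641 -0.0890 -0.2728 -0.0004 0.0015  dist mm 184 deg 23.4
```

```bash
python3 -m pendant '0.1 -0.15 -0.05 -0.1 0 0;0.25 -0.3 -0.089 -0.2 0 0;0.45 -0.364 -0.089 -0.273 0 0;0.6 -0.364 -0.089 -0.273 0 0;0.63 -0.364 -0.089 -0.273 0 0;0.63 -0.364 -0.089 -0.273 0 0;0.63 -0.364 -0.089 -0.273 0 0'
python3 - <<'E'
from h import *
st(); move([.4489,-.2523,.003],0.3)
E
```

```text
time: 16.15
ee_pos: [0.4515, -0.2526, 0.0432]
eef_rot: [0.499, 0.501, -0.498, 0.502]
ft_force: [-0.5, 0.2, 0.1]
width: 0.0869
t 16.15 [ 0.4515 -0.2526  0.0432] yawY 0.36 X [ 0.002 -0.    -1.   ] w 0.0869 F [-0.5  0.2  0.1] q [ 0.93  0.3  -0.57  1.9   0.19  0.99  0.28]
rows: 0.1609 -0.0108 -0.0012 0.0006 0.0003 -0.0013  dist mm 40 deg 0.1
```

```bash
python3 -m pendant '0.08 -0.01 0 0 0 0;0.13 -0.01 0 0 0 0;0.15 -0.01 0 0 0 0;0.15 -0.01 0 0 0 0;0.15 -0.01 0 0 0 0'
python3 - <<'E'
from h import *
st()
E
python3 -m pendant '0 0 0 0 0 0;0 0 0 0 0 0;0 0 0 0 0 0;0 0 0 0 0 0;0 0 0 0 0 0;0 0 0 0 0 0' -1 20
python3 - <<'E'
from h import *
st()
E
```

```text
time: 16.65
ee_pos: [0.4482, -0.2521, 0.0049]
eef_rot: [0.498, 0.501, -0.498, 0.502]
ft_force: [0.6, -0.2, 0.5]
width: 0.0871
t 16.65 [ 0.4482 -0.2521  0.0049] yawY 0.39 X [ 0.001 -0.    -1.   ] w 0.0871 F [ 0.6 -0.2  0.5] q [ 0.91  0.36 -0.56  1.93  0.23  0.92  0.25]
time: 17.25
ee_pos: [0.4475, -0.252, 0.0042]
eef_rot: [0.498, 0.502, -0.498, 0.502]
ft_force: [-0.4, -1.2, 0.5]
width: 0.0468
t 17.25 [ 0.4475 -0.252   0.0042] yawY 0.38 X [ 0. -0. -1.] w 0.0468 F [-0.4 -1.2  0.5] q [ 0.91  0.36 -0.56  1.93  0.23  0.92  0.25]
```

Run:
```python
from h import *
a=snap('wrist','w4'); st()
b=snap('side'); P=project(b[2],[[.449,-.252,.01]])[0].astype(int); print(P)
g=cv2.resize(b[0][P[1]-60:P[1]+60,P[0]-70:P[0]+70],None,fx=4,fy=4)
cv2.imwrite('pics/w4.png',np.vstack([cv2.resize(a[0],(560,420))[150:330],g]))
```

```text
t 17.30 [ 0.4475 -0.252   0.0042] yawY 0.38 X [ 0. -0. -1.] w 0.0428 F [-0.9  0.1  0.2] q [ 0.91  0.36 -0.56  1.93  0.23  0.92  0.25]
[346 150]
```

View pics/w4.png

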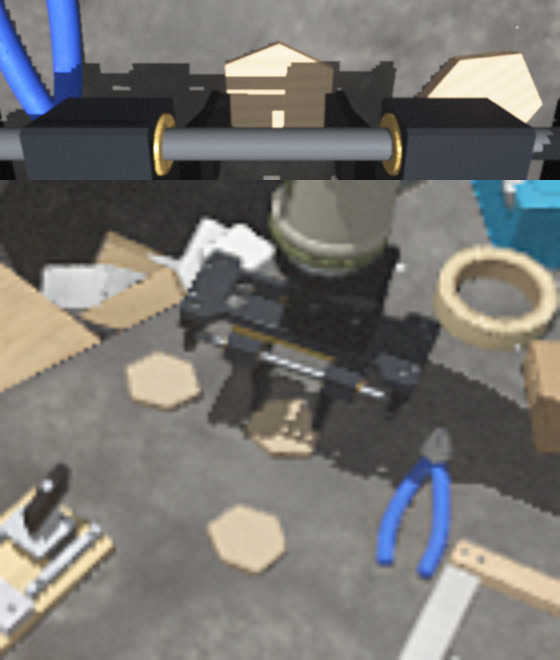

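```bash
python3 -m pendant '0 0 0 0 0 0;0 0 0 0 0 0;0 0 0 0 0 0;0 0 0 0 0 0' 0.6; python3 -m pendant '0.008 0 0 0 0 0;0.016 0 0 0 0 0;0.016 0 0 0 0 0';python3 -m pendant '0.008 0 0 0 0 0;0.016 0 0 0 0 0;0.016 0 0 0 0 0'
python3 - <<'E'
from h import *
st();a=snap('wrist','w5'); poly(*a,(.4489,-.2523)) if 0 else None
E
```

```text
time: 17.75
ee_pos: [0.4475, -0.252, 0.0042]
eef_rot: [0.498, 0.502, -0.498, 0.502]
ft_force: [-0.5, -1.1, -0.2]
width: 0.0631
time: 18.05
ee_pos: [0.4473, -0.2518, -0.0002]
eef_rot: [0.498, 0.502, -0.498, 0.501]
ft_force: [-0.6, 0.1, 0.0]
width: 0.0693
time: 18.35
ee_pos: [0.4474, -0.2519, -0.0041]
eef_rot: [0.498, 0.502, -0.498, 0.502]
ft_force: [-0.3, -0.4, 0.2]
width: 0.0696
t 18.35 [ 0.4474 -0.2519 -0.0041] yawY 0.38 X [-0.  0. -1.] w 0.0696 F [-0.3 -0.4  0.2] q [ 0.91  0.37 -0.55  1.94  0.24  0.9   0.24]
```

View pics/w5.png

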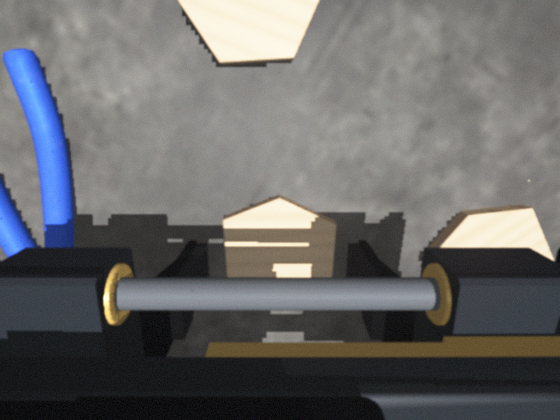

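The facet at (279,240) sits undisturbed between the fingers. There was no contact at TCP z = -4 mm, so the tips retract as the jaws open, and I keep probing downward.

```bash
for i in 1 2 3; do python3 -m pendant '0.006 0 0 0 0 0;0.01 0 0 0 0 0;0.01 0 0 0 0 0' | grep -E "ee_pos|force"; done
```

```text
ee_pos: [0.4475, -0.2519, -0.0065]
ft_force: [-1.0, 0.2, -0.4]
ee_pos: [0.4475, -0.2519, -0.009]
ft_force: [0.2, 0.5, 0.5]
ee_pos: [0.4474, -0.2519, -0.0115]
ft_force: [-0.1, -0.5, 0.2]
```

```bash
python3 -m pendant '0 0 0 0 0 0;0 0 0 0 0 0' 0.36 20; python3 -m pendant '0 0 0 0 0 0;0 0 0 0 0 0;0 0 0 0 0 0;0 0 0 0 0 0' -1 20;  python3 -c "
from h import *
st()"
```

```text
time: 19.5
ee_pos: [0.4476, -0.252, -0.0113]
eef_rot: [0.498, 0.502, -0.498, 0.502]
ft_force: [-0.1, -0.6, 0.2]
width: 0.0619
time: 19.9
ee_pos: [0.4475, -0.252, -0.0113]
eef_rot: [0.498, 0.502, -0.498, 0.502]
ft_force: [0.1, 0.5, 1.5]
width: 0.035
t 19.90 [ 0.4475 -0.252  -0.0113] yawY 0.38 X [ 0. -0. -1.] w 0.0350 F [0.1 0.5 1.5] q [ 0.91  0.38 -0.55  1.94  0.25  0.89  0.23]
```

```bash
python3 -m pendant '0 0 0 0 0 0;0 0 0 0 0 0;0 0 0 0 0 0;0 0 0 0 0 0;0 0 0 0 0 0' 0.6 | tail -2
python3 - <<'E'
from h import *
st()
ims=[]
for n,f in (('side',5),('top',6)):
    b=snap(n); p=project(b[2],[[.449,-.252,.01]])[0].astype(int)
    if n=='side':
        P=wcloud(b[2],b[1]); h=30
        W=P[p[1]-h:p[1]+h,p[0]-h:p[0]+h].reshape(-1,3); I=b[0][p[1]-h:p[1]+h,p[0]-h:p[0]+h].reshape(-1,3)
        k=(I.max(1)<60)&(W[:,2]<.05)&(W[:,2]>.004); 
        for w in W[k][np.argsort(W[k][:,2])][:25]: print(np.round(w,3))
    ims.append(cv2.resize(b[0][p[1]-40:p[1]+40,p[0]-50:p[0]+50],(700,290 if n=='top' else 290),interpolation=cv2.INTER_CUBIC) if 0 else cv2.resize(b[0][p[1]-25:p[1]+25,p[0]-60:p[0]+60],None,fx=6,fy=6,interpolation=cv2.INTER_CUBIC))
cv2.imwrite('pics/w6.png',np.vstack(ims))
E
```

```text
ft_force: [0.3, -1.6, -0.5]
width: 0.0656
t 20.40 [ 0.4476 -0.252  -0.0113] yawY 0.38 X [ 0. -0. -1.] w 0.0656 F [ 0.3 -1.6 -0.5] q [ 0.91  0.38 -0.55  1.94  0.25  0.89  0.23]
[ 0.484 -0.243  0.011]
[ 0.487 -0.239  0.013]
[ 0.405 -0.247  0.016]
[ 0.482 -0.244  0.016]
[ 0.414 -0.242  0.016]
[ 0.488 -0.24   0.017]
[ 0.407 -0.24   0.018]
[ 0.41  -0.238  0.018]
[ 0.408 -0.243  0.019]
[ 0.411 -0.241  0.019]
[ 0.484 -0.239  0.02 ]
[ 0.489 -0.241  0.02 ]
[ 0.412 -0.243  0.022]
[ 0.485 -0.24   0.023]
[ 0.482 -0.24   0.024]
[ 0.48  -0.255  0.025]
[ 0.48  -0.245  0.026]
[ 0.489 -0.24   0.026]
[ 0.405 -0.241  0.027]
[ 0.408 -0.239  0.028]
[ 0.485 -0.24   0.028]
[ 0.482 -0.24   0.029]
[ 0.412 -0.24   0.03 ]
[ 0.414 -0.243  0.031]
[ 0.486 -0.241  0.031]
```

View pics/w6.png

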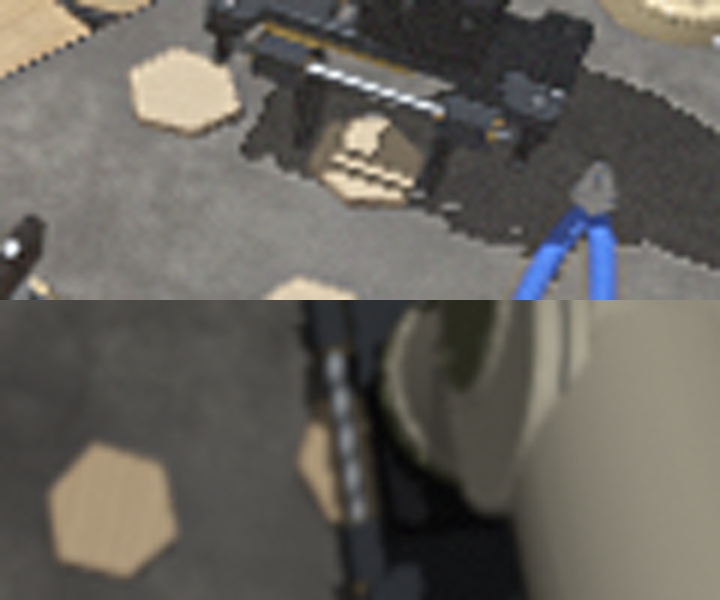

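```bash
python3 -m pendant '0.012 0 0 0 0 0;0.024 0 0 0 0 0;0.024 0 0 0 0 0'|grep -E 'ee_p|ft|wid'; python3 -m pendant '0 0 0 0 0 0;0 0 0 0 0 0' 0.36 20|grep -E 'ee_p|ft|wid';  python3 -m pendant '0 0 0 0 0 0;0 0 0 0 0 0;0 0 0 0 0 0' -1 20;  python3 -c "
from h import *
st()"
```

```text
ee_pos: [0.4472, -0.2518, -0.0179]
ft_force: [1.0, -0.8, 0.1]
width: 0.0698
ee_pos: [0.4476, -0.252, -0.0173]
ft_force: [0.0, -0.2, 0.3]
width: 0.062
time: 21.3
ee_pos: [0.4476, -0.252, -0.0172]
eef_rot: [0.498, 0.502, -0.498, 0.502]
ft_force: [0.7, 0.5, 1.2]
width: 0.0564
t 21.30 [ 0.4476 -0.252  -0.0172] yawY 0.38 X [ 0. -0. -1.] w 0.0564 F [0.7 0.5 1.2] q [ 0.9   0.39 -0.55  1.94  0.26  0.88  0.23]
```

```bash
python3 -m pendant '0 0 0 0 0 0;0 0 0 0 0 0'|grep -E 'ee_p|ft|wid';  python3 -m pendant '-0.03 0 0 0 0 0;-0.1 0 0 0 0 0;-0.25 0 0 0 0 0;-0.4 0 0 0 0 0;-0.4 0 0 0 0 0;-0.4 0 0 0 0 0'|grep -E 'ee_p|ft|wid';  python3 -c "
from h import *
st();snap('wrist','w7')
j=np.array([.636,.137]);d=np.array([.2807,.9598])
move([*(j+.074*d),.14],-16.3);move([*(j),.14],-16.3);move([*(j-.074*d),.14],-16.3)"
```

```text
ee_pos: [0.4476, -0.252, -0.0172]
ft_force: [0.4, 0.2, 0.8]
width: 0.0564
ee_pos: [0.448, -0.2524, 0.0837]
ft_force: [-0.3, 0.3, -0.6]
width: 0.0566
t 22.10 [ 0.448  -0.2524  0.0837] yawY 0.38 X [ 0.002 -0.002 -1.   ] w 0.0566 F [-0.3  0.3 -0.6] q [ 0.95  0.24 -0.59  1.87  0.15  1.07  0.31]
rows: -0.2304 0.8502 -1.8344 0.1941 0.0002 0.0001  dist mm 509 deg 16.7
rows: -0.2303 0.7652 -1.5509 0.1941 0.0002 0.0001  dist mm 436 deg 16.7
rows: -0.2302 0.6803 -1.2673 0.1941 0.0002 0.0001  dist mm 364 deg 16.7
```

View pics/w7.png

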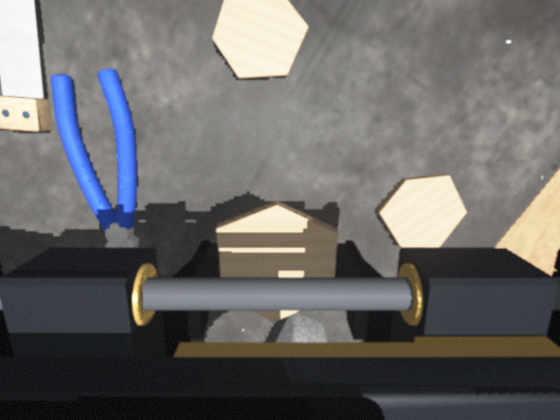

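```bash
python3 -m pendant '-0.1 0.06 -0.12 0.03 0 0;-0.2 0.14 -0.27 0.06 0 0;-0.25 0.23 -0.44 0.1 0 0;-0.25 0.32 -0.61 0.14 0 0;-0.25 0.41 -0.78 0.17 0 0;-0.25 0.5 -0.93 0.194 0 0;-0.25 0.5 -0.93 0.194 0 0;-0.25 0.5 -0.93 0.194 0 0'|grep -E 'ee_p|ft|wid'
python3 - <<'E'
from h import *
st();j=np.array([.636,.137]);d=np.array([.2807,.9598]); move([*(j-.074*d),.14],-16.3)
E
```

```text
ee_pos: [0.5704, -0.0173, 0.1436]
ft_force: [-0.7, -1.0, -0.0]
width: 0.0567
t 22.95 [ 0.5704 -0.0173  0.1436] yawY -16.12 X [-0.003  0.001 -1.   ] w 0.0567 F [-0.7 -1.  -0. ] q [ 0.53  0.33 -0.7   1.65  0.23  1.24 -0.5 ]
rows: 0.0144 0.0798 -0.3698 0.0020 -0.0001 0.0018  dist mm 95 deg 0.2
```

```bash
python3 -m pendant '0 0.04 -0.18 0 0 0;0.014 0.08 -0.37 0 0 0;0.014 0.08 -0.37 0 0 0;0.014 0.08 -0.37 0 0 0;0.014 0.08 -0.37 0 0 0'|grep -E 'ee_p|ft|wid'
cat >> m.py <<'E'
def jig(im,d,c):
    hsv=cv2.cvtColor(im,cv2.COLOR_BGR2HSV); P=wcloud(c,d); J=np.array([.636,.137]);D=np.array([.2807,.9598]);X=np.array([D[1],-D[0]])
    Q=P[...,:2]-J; y=Q@D; x=Q@X
    C=[]
    for s in (37,-37):
        reg=(abs(y*1000-s)<12)&(abs(x)<.045)
        m=reg&(hsv[...,0]<19)&(hsv[...,1]>90)
        v,u=np.nonzero(m)
        if len(u)<20: print('rib',s,'few',len(u)); continue
        W=(onplane(c,np.c_[u,v],.0165)[:,:2]*1000).astype(np.float32); rr=cv2.minAreaRect(W); C.append(W.mean(0)); print('rib',s,len(u),np.round(rr[0],1),np.round(rr[1],1),'mean',np.round(W.mean(0),1))
    if len(C)==2:
        e=C[0]-C[1]; print('mid',(C[0]+C[1])/2,'ang',np.degrees(np.arctan2(e[1],e[0])),'sep',np.linalg.norm(e))
E
python3 - <<'E'
from m import *
st();a=snap('wrist','w8'); np.savez('w8.npz',im=a[0],d=a[1],cal=a[2],allow_pickle=True); jig(*a)
E
```

```text
ee_pos: [0.6157, 0.0622, 0.141]
ft_force: [0.1, -0.2, -0.0]
width: 0.0564
t 23.45 [0.6157 0.0622 0.141 ] yawY -16.42 X [-0.001 -0.001 -1.   ] w 0.0564 F [ 0.1 -0.2 -0. ] q [ 0.37  0.45 -0.71  1.53  0.3   1.28 -0.67]
rib 37 447 [646.4 171.9] [ 5.3 59.6] mean [645.4 172.6]
rib -37 529 [606.9  25.3] [161.8 289.9] mean [622.8  62.7]
mid [634.142   117.63255] ang 78.38516 sep 112.19134
```

```bash
sed -i 's/        v,u=np.nonzero(m)$/        n,l,s_,_=cv2.connectedComponentsWithStats(cv2.morphologyEx(m.astype(np.uint8),cv2.MORPH_CLOSE,np.ones((3,3)))); v,u=np.nonzero(l==1+s_[1:,4].argmax())/; s/C.append(W.mean(0))/C.append(np.array(rr[0]))/' m.py
python3 - <<'E'
from m import *
im,d,c=load('w8.npz'); jig(im,d,c)
# base edges in the empty middle bay at z=.012
hsv=cv2.cvtColor(im,cv2.COLOR_BGR2HSV)
J=np.array([.636,.137]);D=np.array([.2807,.9598]);X=np.array([D[1],-D[0]])
g=im[...,2].astype(float)-0
for y in (.0,.01,.02,.06,.07,.08):
    xs=np.arange(-.056,.056,.0005); p=J+y*D+xs[:,None]*X; uv=project(c,np.c_[p,np.full(len(p),.012)]).astype(np.float32)
    s=cv2.remap(im,uv[None,:,0],uv[None,:,1],1)[0].astype(int); b=(s[:,2]-s[:,0])>30
    k=np.nonzero(b)[0]; print(y, xs[k[[0,-1]]]*1000 if len(k) else None, 'mid',xs[k[[0,-1]]].mean()*1000 if len(k) else 0)
move([.6152,.066,.05],-16.3)
E
```

```text
rib 37 462 [646.4 171.9] [ 5.3 59.6] mean [645.5 172.5]
rib -37 374 [625.1 101.8] [ 5.2 59.3] mean [624.2 102.1]
mid [635.74676514 136.85420227] ang 73.05117879409048 sep 73.35674334234875
0.0 [-42.   42.5] mid 0.2500000000000488
0.01 [-42.  42.] mid 4.85722573273506e-14
0.02 [-42.   42.5] mid 0.2500000000000488
0.06 [-41.5  42.5] mid 0.5000000000000491
0.07 [-42.   42.5] mid 0.2500000000000488
0.08 [-41.5  12.5] mid -14.499999999999964
rows: 0.3650 -0.0069 -0.0151 -0.0017 0.0010 0.0002  dist mm 91 deg 0.2
```

```bash
python3 -m pendant '0.1 -0.007 -0.015 0 0 0;0.25 -0.007 -0.015 0 0 0;0.4 -0.007 -0.015 0 0 0;0.49 -0.007 -0.015 0 0 0;0.52 -0.007 -0.015 0 0 0;0.52 -0.007 -0.015 0 0 0;0.52 -0.007 -0.015 0 0 0'|grep -E 'ee_p|ft|wid'
python3 - <<'E'
from m import *
st();move([.6152,.066,-.005],-16.3)
E
```

```text
ee_pos: [0.6164, 0.0682, 0.0132]
ft_force: [0.3, 0.2, 0.7]
width: 0.0563
t 24.20 [0.6164 0.0682 0.0132] yawY -16.34 X [ 0.002 -0.    -1.   ] w 0.0563 F [0.3 0.2 0.7] q [ 0.32  0.58 -0.66  1.64  0.4   1.06 -0.74]
rows: 0.0727 -0.0023 0.0097 -0.0004 -0.0003 -0.0013  dist mm 18 deg 0.1
```

```bash
python3 -m pendant '0.03 -0.002 0.008 0 0 0;0.055 -0.002 0.008 0 0 0;0.06 -0.002 0.008 0 0 0;0.06 -0.002 0.008 0 0 0;0.06 -0.002 0.008 0 0 0'|grep -E 'ee_p|ft|wid'
python3 - <<'E'
from m import *
st();move([.6152,.066,-.005],-16.3)
E
```

```text
ee_pos: [0.6146, 0.067, -0.0032]
ft_force: [-0.2, 0.3, -0.2]
width: 0.0564
t 24.70 [ 0.6146  0.067  -0.0032] yawY -16.28 X [ 0.  0. -1.] w 0.0564 F [-0.2  0.3 -0.2] q [ 0.32  0.6  -0.65  1.65  0.41  1.03 -0.75]
rows: 0.0073 0.0036 0.0032 0.0002 -0.0001 -0.0001  dist mm 2 deg 0.0
```

Now I lower the last 1.5 mm, release, rise and measure the placement.

```bash
python3 -m pendant '0.003 0.0036 0.003 0 0 0;0.006 0.0036 0.0035 0 0 0;0.006 0.0036 0.0035 0 0 0;0.006 0.0036 0.0035 0 0 0'|grep -E 'ee_p|ft|wid'; python3 -m pendant '0 0 0 0 0 0;0 0 0 0 0 0;0 0 0 0 0 0' 0.7|grep -E 'ee_p|ft|wid';python3 -m pendant '-0.05 0 0 0 0 0;-0.2 0 0 0 0 0;-0.4 0 0 0 0 0;-0.6 0 0.15 0 0 0;-0.8 0 0.3 0 0 0;-0.8 0 0.3 0 0 0;-0.8 0 0.3 0 0 0' 1|grep -E 'ee_p|ft|wid'
cat >> m.py <<'E'
J=np.array([.636,.137]);D=np.array([.2807,.9598]);X=np.array([D[1],-D[0]])
def bayview(im,c,y,f):
    "rectified view of a bay at z=.021, 0.25 mm/px"
    ys=np.arange(y+.05,y-.05,-.00025);xs=np.arange(-.06,.06,.00025)
    p=J+ys[:,None,None]*D+xs[None,:,None]*X; q=np.dstack([p,np.full(p.shape[:2],.021)]).reshape(-1,3)
    uv=project(c,q).astype(np.float32).reshape(len(ys),len(xs),2); cv2.imwrite('pics/'+f+'.png',cv2.remap(im,uv,None,1))
E
python3 - <<'E'
from m import *
st();a=snap('wrist','w9'); np.savez('w9.npz',im=a[0],d=a[1],cal=a[2],allow_pickle=True); bayview(a[0],a[2],-.06,'b9'); move([.4352,-.1306,.10],-22.6)
b=snap('top');P=wcloud(b[2],b[1]);m=(P[...,2]>.003)&(P[...,2]<.014)&(b[0].min(2)>150)
E
```

```text
ee_pos: [0.6151, 0.0658, -0.0048]
ft_force: [0.4, -0.0, -0.1]
width: 0.0566
ee_pos: [0.6151, 0.0658, -0.0048]
ft_force: [-0.8, 0.6, 1.0]
width: 0.0708
ee_pos: [0.5955, -0.0089, 0.1996]
ft_force: [0.2, 0.6, -0.4]
width: 0.0873
t 26.10 [ 0.5955 -0.0089  0.1996] yawY -16.51 X [ 0.006 -0.002 -1.   ] w 0.0873 F [ 0.2  0.6 -0.4] q [ 0.51  0.35 -0.72  1.52  0.23  1.35 -0.52]
rows: 0.3877 -0.4739 0.6539 0.0721 -0.0002 -0.0023  dist mm 224 deg 6.2
```

View pics/b9.png

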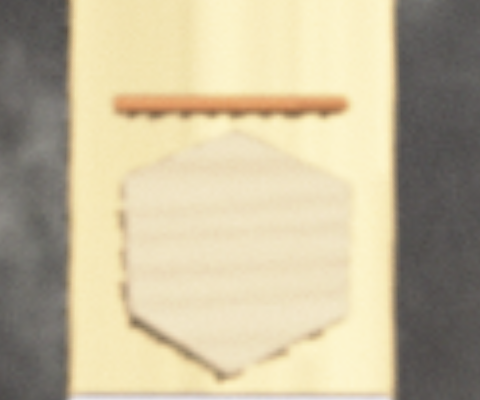

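The rectified view shows facet 1 lying centred in bay 3: px 126–352 by 131–377, so (-0.3, -73.5) mm in the jig frame. Now the next facet.

```bash
python3 -m pendant '0.05 -0.15 0.18 0.02 0 0;0.1 -0.3 0.34 0.04 0 0;0.2 -0.4 0.5 0.06 0 0;0.3 -0.474 0.654 0.072 0 0;0.45 -0.474 0.654 0.072 0 0;0.6 -0.474 0.654 0.072 0 0;0.6 -0.474 0.654 0.072 0 0;0.6 -0.474 0.654 0.072 0 0' 0.6|grep -E 'ee_p|ft|wid'
python3 - <<'E'
from m import *
st();move([.4352,-.1306,-.0172],-22.6)
E
```

```text
ee_pos: [0.4345, -0.1284, 0.0453]
ft_force: [-0.0, 0.5, 1.2]
width: 0.0698
t 27.00 [ 0.4345 -0.1284  0.0453] yawY -22.35 X [-0.001  0.002 -1.   ] w 0.0698 F [-0.   0.5  1.2] q [ 0.8   0.17 -0.64  2.04  0.12  0.97 -0.3 ]
rows: 0.2500 0.0066 0.0075 0.0029 -0.0007 0.0013  dist mm 63 deg 0.3
```

```bash
python3 -m pendant '0.1 0.0066 0.0075 0.003 0 0;0.19 0.0066 0.0075 0.003 0 0;0.23 0.0066 0.0075 0.003 0 0;0.235 0.0066 0.0075 0.003 0 0;0.235 0.0066 0.0075 0.003 0 0;0.235 0.0066 0.0075 0.003 0 0'|grep -E 'ee_p|ft|wid'
python3 - <<'E'
from m import *
st();move([.4352,-.1306,-.0172],-22.6)
E
```

```text
ee_pos: [0.4363, -0.1324, -0.0123]
ft_force: [0.7, 0.2, -0.1]
width: 0.0694
t 27.60 [ 0.4363 -0.1324 -0.0123] yawY -22.72 X [ 0.002 -0.001 -1.   ] w 0.0694 F [ 0.7  0.2 -0.1] q [ 0.76  0.28 -0.62  2.08  0.21  0.84 -0.37]
rows: 0.0196 -0.0070 -0.0049 -0.0014 0.0000 -0.0013  dist mm 5 deg 0.2
```

```bash
python3 -m pendant '0.01 -0.004 -0.006 0 0 0;0.018 -0.004 -0.006 0 0 0;0.018 -0.004 -0.006 0 0 0;0.018 -0.004 -0.006 0 0 0'|grep -E 'ee_p|ft|wid'; python3 -m pendant '0 0 0 0 0 0;0 0 0 0 0 0;0 0 0 0 0 0;0 0 0 0 0 0;0 0 0 0 0 0' -1 20
python3 - <<'E'
from m import *
st();move([.4352,-.1306,-.0172],-22.6)
E
```

```text
ee_pos: [0.4349, -0.1305, -0.0181]
ft_force: [0.2, -0.2, -0.2]
width: 0.0698
time: 28.5
ee_pos: [0.4349, -0.1305, -0.018]
eef_rot: [0.589, 0.392, -0.589, 0.392]
ft_force: [-0.0, -0.4, 0.2]
width: 0.0564
t 28.50 [ 0.4349 -0.1305 -0.018 ] yawY -22.73 X [ 0. -0. -1.] w 0.0564 F [-0.  -0.4  0.2] q [ 0.76  0.28 -0.61  2.09  0.22  0.83 -0.38]
rows: -0.0033 0.0011 -0.0002 -0.0016 0.0000 -0.0001  dist mm 1 deg 0.1
```

```bash
python3 -m pendant '-0.03 0 0 0 0 0;-0.15 0 0 0 0 0;-0.3 0 0 0 0 0;-0.48 0 -0.05 0 0 0;-0.5 0.05 -0.25 0 0 0;-0.5 0.1 -0.44 -0.03 0 0;-0.5 0.15 -0.63 -0.05 0 0;-0.5 0.2 -0.8 -0.07 0 0'|grep -E 'ee_p|ft|wid'; python3 -m pendant '0 0 0 0 0 0;0 0 0 0 0 0'|grep -E 'ee_p|ft|wid'
python3 - <<'E'
from m import *
st();move([.636,.137,.10],-16.3)
E
```

```text
ee_pos: [0.5595, 0.0367, 0.1078]
ft_force: [0.6, -0.6, -0.1]
width: 0.0565
ee_pos: [0.5582, 0.0358, 0.1069]
ft_force: [0.4, -1.7, -0.1]
width: 0.0567
t 29.50 [0.5582 0.0358 0.1069] yawY -16.60 X [-0.001  0.001 -1.   ] w 0.0567 F [ 0.4 -1.7 -0.1] q [ 0.49  0.36 -0.76  1.72  0.27  1.17 -0.63]
rows: 0.0278 0.1824 -0.4770 -0.0035 -0.0004 0.0006  dist mm 128 deg 0.3
```

```bash
python3 -m pendant '0 0.1 -0.16 0 0 0;0 0.1824 -0.32 0 0 0;0 0.1824 -0.477 0 0 0;0.1 0.1824 -0.477 -0.003 0 0;0.25 0.1824 -0.477 -0.003 0 0;0.35 0.1824 -0.477 -0.003 0 0;0.38 0.1824 -0.477 -0.003 0 0;0.38 0.1824 -0.477 -0.003 0 0'|grep -E 'ee_p|ft|wid'; python3 -m pendant '0 0 0 0 0 0;0 0 0 0 0 0'|grep -E 'ee_p|ft|wid'
python3 - <<'E'
from m import *
st();move([.6361,.137,-.006],-16.3)
E
```

```text
ee_pos: [0.6358, 0.1341, 0.0116]
ft_force: [0.8, 0.9, 0.9]
width: 0.0568
ee_pos: [0.6374, 0.1356, 0.0139]
ft_force: [-0.0, -0.2, 0.6]
width: 0.0564
t 30.50 [0.6374 0.1356 0.0139] yawY -16.49 X [ 0.003  0.    -1.   ] w 0.0564 F [-0.  -0.2  0.6] q [ 0.22  0.65 -0.7   1.55  0.45  1.11 -0.86]
rows: 0.0794 -0.0066 -0.0037 -0.0022 -0.0007 -0.0016  dist mm 20 deg 0.2
```

```bash
python3 -m pendant '0.03 -0.006 -0.004 0 0 0;0.055 -0.006 -0.004 -0.002 0 0;0.068 -0.006 -0.004 -0.002 0 0;0.068 -0.006 -0.004 -0.002 0 0;0.068 -0.006 -0.004 -0.002 0 0'|grep -E 'ee_p|ft|wid'
python3 - <<'E'
from m import *
st();move([.6361,.137,-.006],-16.3)
E
```

```text
ee_pos: [0.6351, 0.1372, -0.0052]
ft_force: [-0.5, -0.3, 0.0]
width: 0.0564
t 31.00 [ 0.6351  0.1372 -0.0052] yawY -16.28 X [-0. -0. -1.] w 0.0564 F [-0.5 -0.3  0. ] q [ 0.22  0.67 -0.69  1.56  0.47  1.08 -0.87]
rows: 0.0031 0.0042 -0.0006 0.0002 0.0000 0.0001  dist mm 1 deg 0.0
```

Good. I lower 0.7 mm, release and rise toward the last facet.

```bash
python3 -m pendant '0.003 0.004 0 0 0 0;0.003 0.004 0 0 0 0;0.003 0.004 0 0 0 0'|grep -E 'ee_p|ft|wid'; python3 -m pendant '0 0 0 0 0 0;0 0 0 0 0 0;0 0 0 0 0 0' 0.7|grep -E 'ee_p|ft|wid';python3 -m pendant '-0.05 0 0 0 0 0;-0.2 0 0 0 0 0;-0.4 0 0 0 0 0;-0.6 0 0.15 0 0 0;-0.8 0 0.3 0 0 0;-0.8 0 0.3 0 0 0;-0.8 0 0.3 0 0 0' 0.6|grep -E 'ee_p|ft|wid'
python3 - <<'E'
from m import *
st();a=snap('wrist','w10'); np.savez('w10.npz',im=a[0],d=a[1],cal=a[2],allow_pickle=True)
poly(*a,(.636,.137),.021)
move([.5614,-.2557,.10],32.9)
E
```

```text
ee_pos: [0.6362, 0.1368, -0.0058]
ft_force: [-0.3, 0.5, -0.6]
width: 0.0568
ee_pos: [0.6361, 0.1368, -0.0058]
ft_force: [-0.3, 0.4, 0.6]
width: 0.0709
ee_pos: [0.6166, 0.0624, 0.1988]
ft_force: [0.4, 0.5, 1.2]
width: 0.0698
t 32.30 [0.6166 0.0624 0.1988] yawY -16.50 X [ 0.006 -0.001 -1.   ] w 0.0698 F [0.4 0.5 1.2] q [ 0.4   0.42 -0.77  1.45  0.29  1.38 -0.66]
n 4 bg/top 110.0 237.0Traceback (most recent call last):
  File "<stdin>", line 3, in <module>
  File "m.py", line 51, in poly
    e=[V[(k+1)%6]-V[k],V[(k+4)%6]-V[(k+3)%6]]
                       ~^^^^^^^^^
IndexError: index 4 is out of bounds for axis 0 with size 4
```

```bash
python3 -c "
from m import *
move([.5614,-.2557,.10],32.9)"; python3 -m pendant '0 0 0.18 -0.08 0 0;0 0 0.36 -0.16 0 0;0 0 0.55 -0.25 0 0;0 0 0.74 -0.34 0 0;0 0.04 0.93 -0.43 0 0;0 0.08 1 -0.5 0 0;0 0.08 1 -0.575 0 0;0 0.08 1 -0.575 0 0'|grep -E 'ee_p|ft|wid';python3 -c "
from m import *
st();move([.5614,-.2557,.04],32.9)"
```

```text
rows: 0.3857 0.1509 1.2882 -0.5736 0.0007 -0.0023  dist mm 338 deg 49.3
ee_pos: [0.5639, -0.1801, 0.193]
ft_force: [0.1, 1.4, 0.1]
width: 0.0698
t 33.15 [ 0.5639 -0.1801  0.193 ] yawY 33.25 X [-0.002  0.002 -1.   ] w 0.0698 F [0.1 1.4 0.1] q [ 0.89  0.38 -0.84  1.53  0.28  1.36  0.61]
rows: 0.6114 -0.1739 0.2489 0.0041 -0.0015 0.0002  dist mm 171 deg 0.4
```

```bash
python3 -m pendant '0.05 -0.1 0.15 0 0 0;0.2 -0.174 0.249 0.004 0 0;0.4 -0.174 0.249 0.004 0 0;0.56 -0.174 0.249 0.004 0 0;0.61 -0.174 0.249 0.004 0 0;0.61 -0.174 0.249 0.004 0 0;0.61 -0.174 0.249 0.004 0 0;0.61 -0.174 0.249 0.004 0 0'|grep -E 'ee_p|ft|wid';python3 -c "
from m import *
st();move([.5614,-.2557,-.0178],32.9)"
```

```text
ee_pos: [0.5634, -0.2567, 0.0442]
ft_force: [1.6, 0.3, 1.3]
width: 0.0697
t 33.95 [ 0.5634 -0.2567  0.0442] yawY 32.79 X [ 0.003 -0.002 -1.   ] w 0.0697 F [1.6 0.3 1.3] q [ 0.92  0.56 -0.74  1.62  0.41  1.12  0.64]
rows: 0.2479 -0.0050 -0.0083 -0.0013 0.0021 -0.0012  dist mm 62 deg 0.2
```

```bash
python3 -m pendant '0.1 -0.005 -0.005 0 0 0;0.19 -0.005 -0.005 0 0 0;0.225 -0.005 -0.005 0 0 0;0.235 -0.005 -0.005 0 0 0;0.235 -0.005 -0.005 0 0 0;0.235 -0.005 -0.005 0 0 0;0.235 -0.005 -0.005 0 0 0'|grep -E 'ee_p|ft|wid'
python3 - <<'E'
from m import *
st();move([.5614,-.2557,-.0178],32.9)
E
```

```text
ee_pos: [0.5607, -0.2566, -0.016]
ft_force: [-0.1, -0.7, 0.3]
width: 0.0696
t 34.65 [ 0.5607 -0.2566 -0.016 ] yawY 32.78 X [ 0.001 -0.001 -1.   ] w 0.0696 F [-0.1 -0.7  0.3] q [ 0.89  0.63 -0.71  1.66  0.46  1.02  0.61]
rows: 0.0073 0.0043 -0.0013 -0.0014 0.0010 -0.0005  dist mm 2 deg 0.2
```

```bash
python3 -m pendant '0.006 0.004 -0.001 0 0 0;0.006 0.004 -0.001 0 0 0;0.006 0.004 -0.001 0 0 0'|grep -E 'ee_p|ft|wid'; python3 -m pendant '0 0 0 0 0 0;0 0 0 0 0 0;0 0 0 0 0 0;0 0 0 0 0 0;0 0 0 0 0 0' -1 20;python3 -m pendant '-0.03 0 0 0 0 0;-0.15 0 0 0 0 0;-0.3 0 0 0 0 0;-0.48 0 -0.05 0.08 0 0;-0.5 0 -0.25 0.17 0 0;-0.5 0 -0.44 0.27 0 0;-0.5 0 -0.63 0.37 0 0;-0.5 0 -0.8 0.46 0 0'|grep -E 'ee_p|ft|wid'
python3 - <<'E'
from m import *
st();b=J+.074*D; print(b); move([*b,.10],-16.3)
E
```

```text
ee_pos: [0.5607, -0.2555, -0.0185]
ft_force: [-0.8, 0.1, 0.3]
width: 0.07
time: 35.45
ee_pos: [0.5607, -0.2555, -0.0186]
eef_rot: [0.339, 0.621, -0.339, 0.621]
ft_force: [0.8, 0.6, -0.2]
width: 0.0568
ee_pos: [0.4512, -0.0856, 0.1068]
ft_force: [0.0, 0.8, 0.4]
width: 0.0568
t 36.25 [ 0.4512 -0.0856  0.1068] yawY -7.06 X [ 0.    -0.001 -1.   ] w 0.0568 F [0.  0.8 0.4] q [ 0.88  0.11 -0.82  1.97  0.09  1.1  -0.1 ]
[0.6567718 0.2080252]
rows: 0.0266 0.6717 -1.2665 0.1075 0.0005 -0.0004  dist mm 358 deg 9.2
```

```bash
python3 -m pendant '-0.05 0.08 -0.16 0.03 0 0;-0.05 0.17 -0.32 0.06 0 0;-0.05 0.26 -0.49 0.09 0 0;-0.05 0.35 -0.66 0.107 0 0;-0.05 0.44 -0.83 0.107 0 0;-0.05 0.52 -0.98 0.107 0 0;-0.05 0.52 -0.98 0.107 0 0;-0.05 0.52 -0.98 0.107 0 0'|grep -E 'ee_p|ft|wid'
python3 - <<'E'
from m import *
st();b=J+.074*D;move([*b,.02],-16.3)
E
```

```text
ee_pos: [0.6101, 0.142, 0.1189]
ft_force: [0.4, -0.2, -0.2]
width: 0.0565
t 37.05 [0.6101 0.142  0.1189] yawY -15.82 X [-0.001  0.001 -1.   ] w 0.0565 F [ 0.4 -0.2 -0.2] q [ 0.31  0.52 -0.83  1.53  0.4   1.27 -0.84]
rows: 0.3957 0.1081 -0.3047 0.0056 -0.0003 0.0005  dist mm 128 deg 0.5
```

```bash
python3 -m pendant '0 0.06 -0.16 0 0 0;0 0.108 -0.305 0.005 0 0;0.1 0.108 -0.305 0.005 0 0;0.25 0.108 -0.305 0.005 0 0;0.37 0.108 -0.305 0.005 0 0;0.395 0.108 -0.305 0.005 0 0;0.395 0.108 -0.305 0.005 0 0;0.395 0.108 -0.305 0.005 0 0'|grep -E 'ee_p|ft|wid';python3 -m pendant '0 0 0 0 0 0;0 0 0 0 0 0'|grep -E 'ee_p|ft|wid'
python3 - <<'E'
from m import *
st();b=J+.074*D;move([*b,-.0066],-16.3)
E
```

```text
ee_pos: [0.6583, 0.2062, 0.0224]
ft_force: [-0.1, 0.4, -0.2]
width: 0.0567
ee_pos: [0.658, 0.2067, 0.0218]
ft_force: [0.1, 0.5, 0.3]
width: 0.0565
t 38.05 [0.658  0.2067 0.0218] yawY -16.39 X [ 0.002  0.    -1.   ] w 0.0565 F [0.1 0.5 0.3] q [ 0.13  0.74 -0.75  1.42  0.52  1.18 -0.97]
rows: 0.1135 -0.0064 -0.0036 -0.0010 -0.0007 -0.0013  dist mm 28 deg 0.2
```

```bash
python3 -m pendant '0.05 -0.006 -0.003 0 0 0;0.09 -0.006 -0.003 0 0 0;0.103 -0.006 -0.003 -0.001 0 0;0.103 -0.006 -0.003 -0.001 0 0;0.103 -0.006 -0.003 -0.001 0 0'|grep -E 'ee_p|ft|wid'
python3 - <<'E'
from m import *
st();b=J+.074*D;move([*b,-.0066],-16.3)
E
```

```text
ee_pos: [0.6558, 0.2076, -0.0062]
ft_force: [0.4, 0.1, -0.4]
width: 0.0564
t 38.55 [ 0.6558  0.2076 -0.0062] yawY -16.28 X [-0.001 -0.    -1.   ] w 0.0564 F [ 0.4  0.1 -0.4] q [ 0.13  0.77 -0.74  1.44  0.54  1.14 -0.98]
rows: 0.0018 0.0034 -0.0027 0.0002 0.0002 0.0003  dist mm 1 deg 0.0
```

```bash
python3 -m pendant '0.001 0.0034 -0.0025 0 0 0;0.001 0.0034 -0.0025 0 0 0;0.001 0.0034 -0.0025 0 0 0'|grep -E 'ee_p|ft|wid'; python3 -m pendant '0 0 0 0 0 0;0 0 0 0 0 0;0 0 0 0 0 0' 0.7|grep -E 'ee_p|ft|wid';python3 -m pendant '-0.05 0 0 0 0 0;-0.2 0 0 0 0 0;-0.4 -0.05 0.05 0 0 0;-0.6 -0.12 0.15 0 0 0;-0.8 -0.2 0.3 0 0 0;-0.97 -0.25 0.45 0 0 0;-0.97 -0.25 0.45 0 0 0;-0.97 -0.25 0.45 0 0 0' 0.6|grep -E 'ee_p|ft|wid'
python3 - <<'E'
from m import *
st();a=snap('wrist','w11'); np.savez('w11.npz',im=a[0],d=a[1],cal=a[2],allow_pickle=True)
c=a[2];im=a[0]
ys=np.arange(.15,-.15,-.0005);xs=np.arange(-.06,.06,.0005)
p=J+ys[:,None,None]*D+xs[None,:,None]*X; q=np.dstack([p,np.full(p.shape[:2],.021)]).reshape(-1,3)
uv=project(c,q).astype(np.float32).reshape(len(ys),len(xs),2); rec=cv2.remap(im,uv,None,1)
cv2.imwrite('pics/b11.png',np.hstack([cv2.resize(im,None,fx=.9,fy=.9)[:378],np.zeros((378,1,3),np.uint8)]) if 0 else np.hstack([cv2.copyMakeBorder(im,0,180,0,0,0),rec]))
E
```

```text
ee_pos: [0.657, 0.2081, -0.0059]
ft_force: [-0.1, 1.2, -0.0]
width: 0.0569
ee_pos: [0.657, 0.208, -0.0058]
ft_force: [-0.8, 0.5, 1.0]
width: 0.071
ee_pos: [0.5662, 0.1157, 0.2419]
ft_force: [1.8, 0.5, -0.1]
width: 0.0696
t 39.95 [0.5662 0.1157 0.2419] yawY -16.45 X [ 0.007 -0.002 -1.   ] w 0.0696 F [ 1.8  0.5 -0.1] q [ 0.44  0.32 -0.9   1.5   0.26  1.44 -0.75]
```

View pics/b11.png

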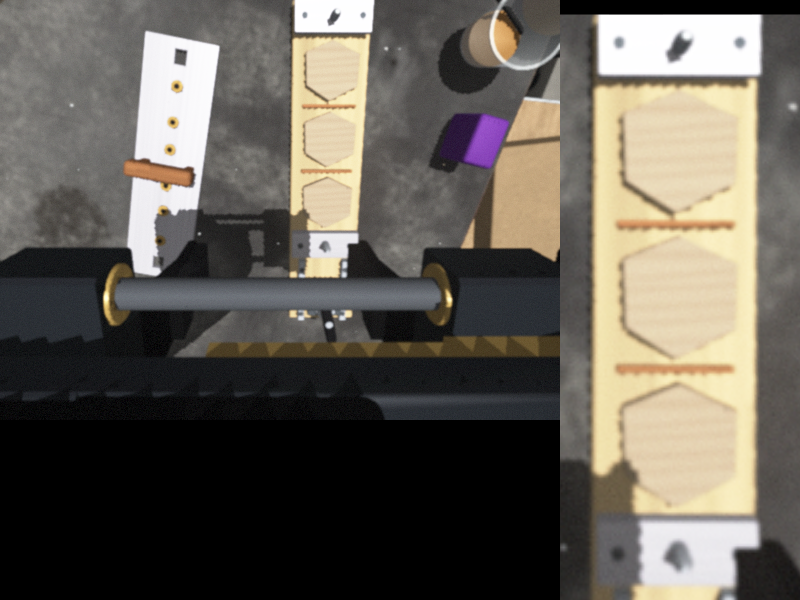

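All three facets are centred in their bays, at rectified (680,152), (678,297) and (678,443). The plate is at about (175,150) in the wrist image, with the handle at (158,172). Next I measure the plate.

```bash
cat > pl.py <<'E'
from m import *
def plate(a):
    im,d,c=a; P=wcloud(c,d); hsv=cv2.cvtColor(im,cv2.COLOR_BGR2HSV)
    # bright grey sheet
    m=((im.min(2)>185)&(P[...,2]>.002)&(P[...,2]<.016)&(P[...,0]<.6)).astype(np.uint8)
    n,l,s,_=cv2.connectedComponentsWithStats(m); k=1+s[1:,4].argmax(); m=(l==k).astype(np.uint8)
    cnt=max(cv2.findContours(m,0,1)[0],key=len); W=onplane(c,cnt[:,0],.008)[:,:2]*1000
    print('rect',cv2.minAreaRect(W.astype(np.float32)))
    # handle: brown
    h=((hsv[...,0]<14)&(hsv[...,1]>110)&(P[...,2]>.044)&(P[...,2]<.06)&(P[...,0]<.6)).astype(np.uint8)
    v,u=np.nonzero(h); Q=onplane(c,np.c_[u,v],.052)[:,:2]*1000
    print('handle n',len(u),cv2.minAreaRect(Q.astype(np.float32)))
    b=((hsv[...,0]>14)&(hsv[...,0]<28)&(hsv[...,1]>110)&(P[...,0]<.6)&(cv2.dilate(cv2.morphologyEx(m,cv2.MORPH_CLOSE,np.ones((25,25))),np.ones((3,3)))>0)).astype(np.uint8)
    n,l,s,ce=cv2.connectedComponentsWithStats(b)
    for i in range(1,n):
        if s[i,4]>15: print('bush',s[i,4],np.round(ce[i],1),np.round(onplane(c,ce[i],.011)[0,:2]*1000,1))
    return m
E
python3 - <<'E'
from pl import *
m=plate(load('w11.npz'))
im,d,c=load('w11.npz')
# hole at upper end: dark blob near (180,57)
g=im[...,2][45:70,170:192]; k=g<140; v,u=np.nonzero(k); print('hole px',u.mean()+170,v.mean()+45,len(u),onplane(c,[[u.mean()+170,v.mean()+45]],.008))
move([.447,.154,.2],63)
E
```

```text
rect ((445.7413330078125, 159.56973266601562), (287.16534423828125, 80.3259506225586), 62.7169075012207)
handle n 1042 ((448.02484130859375, 160.00064086914062), (17.597932815551758, 72.44245147705078), 62.79767608642578)
bush 75 [176.5  86. ] [488.6 242.3]
bush 66 [172.8 122.1] [470.7 206.8]
bush 65 [169.5 149.4] [455.9 178.9]
bush 57 [165.5 185.7] [435.7 139.8]
bush 58 [162.6 210.3] [421.2 112. ]
hole px 180.16129032258064 56.55483870967742 155 [[0.50267005 0.27034504 0.008     ]]
rows: 0.1560 -0.4996 -0.0088 -0.9239 0.0021 -0.0028  dist mm 131 deg 79.4
```

```bash
python3 -c "
from m import *
move([.4465,.1597,.10],62.75)"; python3 -m pendant '0.05 -0.1 0 -0.1 0 0;0.05 -0.2 0 -0.2 0 0;0.05 -0.3 0 -0.3 0 0;0.1 -0.4 -0.03 -0.4 0 0;0.15 -0.5 -0.03 -0.5 0 0;0.2 -0.5 -0.03 -0.6 0 0;0.25 -0.5 -0.03 -0.7 0 0;0.25 -0.5 -0.03 -0.8 0 0' 0.15|grep -E 'ee_p|ft|wid';python3 -m pendant '0 0 0 -0.1 0 0;0 0 0 -0.124 0 0;0 0 0 -0.124 0 0;0 0 0 -0.124 0 0'|grep -E 'ee_p|ft|wid';python3 -c "
from m import *
st();move([.4465,.1597,.07],62.75)"
```

```text
rows: 0.5559 -0.5099 -0.0301 -0.9210 0.0021 -0.0028  dist mm 189 deg 79.2
ee_pos: [0.4462, 0.1602, 0.1724]
ft_force: [-0.1, -0.5, -0.0]
width: 0.05
ee_pos: [0.4473, 0.1603, 0.1739]
ft_force: [0.4, -0.2, 0.7]
width: 0.0499
t 41.20 [0.4473 0.1603 0.1739] yawY 63.08 X [-0.001  0.    -1.   ] w 0.0499 F [ 0.4 -0.2  0.7] q [ 0.66  0.14 -1.15  1.83  0.13  1.25  0.57]
rows: 0.4157 -0.0036 -0.0013 0.0039 -0.0004 0.0000  dist mm 104 deg 0.3
```

```bash
python3 -m pendant '0.15 -0.003 0 0.004 0 0;0.3 -0.003 0 0.004 0 0;0.45 -0.003 0 0.004 0 0;0.57 -0.003 0 0.004 0 0;0.61 -0.003 0 0.004 0 0;0.61 -0.003 0 0.004 0 0;0.61 -0.003 0 0.004 0 0;0.61 -0.003 0 0.004 0 0'|grep -E 'ee_p|ft|wid';python3 -m pendant '0 0 0 0 0 0;0 0 0 0 0 0;0 0 0 0 0 0;0 0 0 0 0 0;0 0 0 0 0 0;0 0 0 0 0 0;0 0 0 0 0 0' -1 45|grep -E 'ee_p|ft|wid';python3 -c "
from m import *
st()"
```

```text
ee_pos: [0.4484, 0.1595, 0.0232]
ft_force: [0.4, 0.5, 0.8]
width: 0.0499
ee_pos: [0.447, 0.1586, 0.0216]
ft_force: [-3.9, -3.8, 5.6]
width: 0.0174
t 42.70 [0.447  0.1586 0.0216] yawY 62.76 X [-0.001 -0.001 -1.   ] w 0.0174 F [-3.9 -3.8  5.6] q [ 0.49  0.38 -1.04  2.    0.39  0.98  0.35]
```

```bash
python3 -m pendant '-0.04 0 0 0 0 0;-0.12 0 0 0 0 0;-0.22 0 0 0 0 0;-0.33 0 0 0 0 0;-0.43 0 0 0 0 0;-0.43 0 0 0 0 0;-0.43 0 0 0 0 0'|grep -E 'ee_p|ft|wid';python3 -c "
from m import *
st();move([.6369,.1367,.13],73.7)"
```

```text
ee_pos: [0.4472, 0.159, 0.1288]
ft_force: [-0.3, -0.5, -4.9]
width: 0.0173
t 43.40 [0.4472 0.159  0.1288] yawY 62.77 X [ 0.001 -0.    -1.   ] w 0.0173 F [-0.3 -0.5 -4.9] q [ 0.63  0.2  -1.15  1.89  0.2   1.17  0.51]
rows: -0.0044 0.2678 0.7157 -0.1272 0.0005 0.0001  dist mm 191 deg 10.9
```

```bash
python3 -m pendant '-0.005 0.04 0.1 -0.02 0 0;-0.005 0.09 0.22 -0.045 0 0;-0.005 0.13 0.35 -0.07 0 0;-0.005 0.18 0.48 -0.09 0 0;-0.005 0.22 0.6 -0.11 0 0;-0.005 0.268 0.716 -0.127 0 0;-0.005 0.268 0.716 -0.127 0 0;-0.005 0.268 0.716 -0.127 0 0'|grep -E 'ee_p|ft|wid';python3 -m pendant '0 0 0 0 0 0;0 0 0 0 0 0;0 0 0 0 0 0'|grep -E 'ee_p|ft|wid';python3 -c "
from m import *
st();move([.6369,.1367,.08],73.7)
a=snap('wrist','w12');np.savez('w12.npz',im=a[0],d=a[1],cal=a[2],allow_pickle=True)"
```

```text
ee_pos: [0.6361, 0.1372, 0.1276]
ft_force: [-1.6, 0.9, -4.9]
width: 0.0177
ee_pos: [0.6365, 0.1369, 0.1304]
ft_force: [0.1, -0.3, -5.0]
width: 0.0176
t 44.50 [0.6365 0.1369 0.1304] yawY 73.72 X [ 0.    -0.001 -1.   ] w 0.0176 F [ 0.1 -0.3 -5. ] q [ 0.39  0.63 -0.98  1.44  0.52  1.35  0.67]
rows: 0.2018 -0.0004 0.0016 0.0002 0.0002 0.0004  dist mm 50 deg 0.0
```

View pics/w12.png

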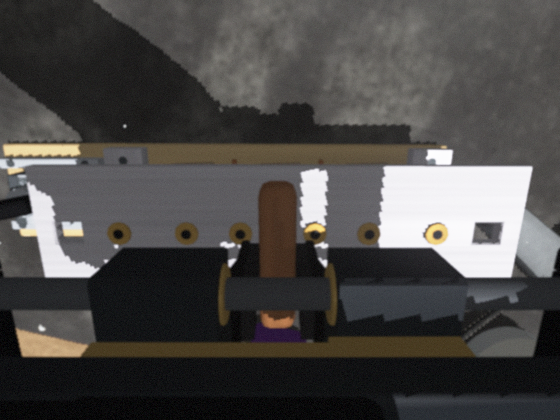

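The plate hangs level, with its left hole at (487,233) and bushes at (119..437, 233). I check its offset numerically.

Run:
```python
from m import *
im,d,c=load('w12.npz');hsv=cv2.cvtColor(im,cv2.COLOR_BGR2HSV);P=wcloud(c,d)
pts=[(200,200),(290,190),(450,190),(500,200),(100,200),(60,190)]
for p in pts: print(p,np.round(P[p[1],p[0]],4))
for (u,v) in [(119,233),(186,233),(240,233),(315,233),(369,233),(437,233)]:
    s=slice(v-15,v+16),slice(u-15,u+16); m=(hsv[s][...,0]>12)&(hsv[s][...,0]<28)&(hsv[s][...,1]>100)
    y,x=np.nonzero(m); cc=(x.min()+x.max())/2+u-15,(y.min()+y.max())/2+v-15
    z=np.nanmedian(P[s][m][:,2]); w=onplane(c,[cc],z)[0]; q=w[:2]-J; print('bush z %.4f'%z,'jig x %.1f y %.1f'%(q@X*1000,q@D*1000))
v,u=np.nonzero(im[218:248,470:505].max(2)<125); cc=(u.min()+u.max())/2+470,(v.min()+v.max())/2+218; w=onplane(c,[cc],.1165)[0][:2]-J; print('hole',cc,w@X*1000,w@D*1000)
# near edge of plate
e=[]
for uu in range(60,520,20):
    col=P[140:200,uu,2]; k=np.nonzero(col>.10)[0]; 
    if len(k): e.append(onplane(c,[(uu,140+k[0]-.5)],.1165)[0][:2])
e=np.array(e)-J; print('edge x',np.round(e@X*1000,1))
```

```text
(200, 200) [0.6039 0.1001 0.1175]
(290, 190) [0.6031 0.1529 0.1599]
(450, 190) [0.6384 0.2399 0.1182]
(500, 200) [0.6525 0.2668 0.1183]
(100, 200) [0.5876 0.0443 0.1173]
(60, 190) [0.5757 0.0236 0.1159]
bush z 0.1195 jig x -0.9 y -92.9
bush z 0.1196 jig x -0.9 y -53.1
bush z 0.1197 jig x -1.0 y -21.3
bush z 0.1199 jig x -1.0 y 22.2
bush z 0.1200 jig x -0.7 y 53.7
bush z 0.1201 jig x -0.8 y 93.4
hole (np.float64(486.5), np.float64(232.5)) -0.049233780664957795 125.69133929391349
edge x [-41.6 -41.6 -41.6 -41.6 -41.6 -41.6 -41.5 -41.5 -41.5 -41.5 -41.5 -41.5
 -41.5 -41.5 -41.5 -41.5 -41.5 -41.5 -41.5 -41.5 -41.5 -41.5 -41.6]
```

```bash
python3 -m pendant '0.06 0 0.003 0 0 0;0.13 0 0.003 0 0 0;0.18 0 0.003 0 0 0;0.2 0 0.003 0 0 0;0.2 0 0.003 0 0 0;0.2 0 0.003 0 0 0;0.2 0 0.003 0 0 0'|grep -E 'ee_p|ft|wid';python3 -c "
from m import *
st();move([*(J+.0015*X),.0655],73.7)"
```

```text
ee_pos: [0.6382, 0.1369, 0.0811]
ft_force: [0.2, -0.1, -4.6]
width: 0.0174
t 45.25 [0.6382 0.1369 0.0811] yawY 73.69 X [ 0.001  0.    -1.   ] w 0.0174 F [ 0.2 -0.1 -4.6] q [ 0.38  0.67 -0.95  1.48  0.56  1.27  0.65]
rows: 0.0625 -0.0021 -0.0025 -0.0001 0.0006 -0.0004  dist mm 16 deg 0.1
```

```bash
python3 -m pendant '0.02 -0.002 -0.002 0 0 0;0.04 -0.002 -0.002 0 0 0;0.06 -0.002 -0.002 0 0 0;0.06 -0.002 -0.002 0 0 0;0.06 -0.002 -0.002 0 0 0'|grep -E 'ee_p|ft|wid';python3 -m pendant '0.01 0 0 0 0 0;0.02 0 0 0 0 0;0.03 0 0 0 0 0;0.03 0 0 0 0 0;0.03 0 0 0 0 0'|grep -E 'ee_p|ft|wid';python3 -c "
from m import *
st()"
```

```text
ee_pos: [0.637, 0.1363, 0.0652]
ft_force: [0.0, -0.3, -4.1]
width: 0.0176
ee_pos: [0.6371, 0.1363, 0.0579]
ft_force: [-0.1, 0.7, -5.1]
width: 0.0174
t 46.25 [0.6371 0.1363 0.0579] yawY 73.69 X [-0. -0. -1.] w 0.0174 F [-0.1  0.7 -5.1] q [ 0.37  0.69 -0.94  1.51  0.58  1.24  0.64]
```

```bash
python3 -m pendant '0.01 0 0 0 0 0;0.02 0 0 0 0 0;0.03 0 0 0 0 0;0.036 0 0 0 0 0;0.036 0 0 0 0 0;0.036 0 0 0 0 0'|grep -E 'ee_p|ft|wid';for i in 1 2; do python3 -m pendant '0.003 0 0 0 0 0;0.004 0 0 0 0 0;0.004 0 0 0 0 0'|grep -E 'ee_p|ft|wid'; done
```

```text
ee_pos: [0.6371, 0.1364, 0.0489]
ft_force: [-0.5, 0.3, -5.3]
width: 0.0173
ee_pos: [0.6372, 0.1363, 0.048]
ft_force: [1.0, -0.0, -3.9]
width: 0.0175
ee_pos: [0.6373, 0.1363, 0.0477]
ft_force: [-5.0, -1.4, 6.6]
width: 0.0176
```

Contact came right at the expected height, so I release and lift clear.

```bash
python3 -m pendant '0 0 0 0 0 0;0 0 0 0 0 0;0 0 0 0 0 0;0 0 0 0 0 0;0 0 0 0 0 0' 0.15|grep -E 'ee_p|ft|wid';python3 -m pendant '-0.1 0 0 0 0 0;-0.25 0 0 0 0 0;-0.4 0 0 0 0 0;-0.55 0.15 0 0 0 0;-0.7 0.15 0 0 0 0;-0.8 0.15 0 0 0 0;-0.8 0.15 0 0 0 0;-0.8 0.15 0 0 0 0'|grep -E 'ee_p|ft|wid'
python3 - <<'E'
from m import *
st()
a=snap('wrist','w13');P=wcloud(a[2],a[1]); q=P[...,:2]-J; x=q@X;y=q@D; z=P[...,2]
pl=(abs(x)<.036)&(abs(y)<.14)&(z<.045)&(z>.02)
A=np.c_[x[pl],y[pl],np.ones(pl.sum())]; k=np.linalg.lstsq(A,z[pl],rcond=None)[0]; print('plate top plane slopes/level',k,pl.sum())
np.savez('w13.npz',im=a[0],d=a[1],cal=a[2],allow_pickle=True)
m=(z>.070)&(z<.09)&(y<-.14)&(y>-.24)&(abs(x)<.05); print('handle n',m.sum()); 
if m.sum(): print(cv2.minAreaRect((np.c_[x[m],y[m]]*1000).astype(np.float32)))
E
```

```text
ee_pos: [0.6372, 0.1364, 0.0469]
ft_force: [-0.6, 0.1, -1.3]
width: 0.0469
ee_pos: [0.6478, 0.1724, 0.2469]
ft_force: [0.1, 0.0, -0.1]
width: 0.05
t 48.75 [0.6478 0.1724 0.2469] yawY 73.70 X [ 0.001 -0.    -1.   ] w 0.0500 F [ 0.1  0.  -0.1] q [ 0.29  0.6  -1.    1.21  0.49  1.57  0.67]
plate top plane slopes/level [-0.00082736  0.00022237  0.03366992] 14069
handle n 648
((-2.0684561729431152, -199.1148681640625), (12.086609840393066, 53.140289306640625), 10.786818504333496)
```

View pics/w13.png

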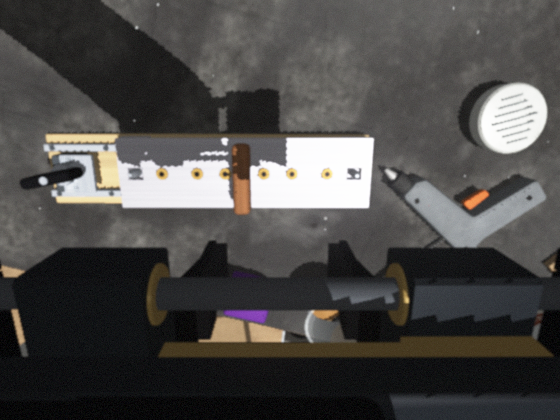

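The plate is level at 33.7 mm (34 expected), with both pins showing through the holes at (135,174) and (354,174). The T-handle at (52,177) sits at about jig y = -199, already turned about 0.19 rad. I move above it.

```bash
python3 -m pendant '0 -0.15 -0.05 0.09 0 0;0 -0.3 -0.08 0.18 0 0;0 -0.45 -0.08 0.28 0 0;0 -0.6 -0.08 0.38 0 0;0 -0.75 -0.05 0.48 0 0;0 -0.86 -0.02 0.58 0 0;0 -0.86 -0.02 0.68 0 0;0 -0.86 -0.02 0.78 0 0' 0|grep -E 'ee_p|ft|wid'; python3 -m pendant '0 0 0 0.1 0 0;0 0 0 0.14 0 0;0 0 0 0.14 0 0;0 0 0 0.14 0 0'|grep -E 'ee_p|ft|wid'
cat >> m.py <<'E'
def tee(a):
    P=wcloud(a[2],a[1]); q=P[...,:2]-J; x=q@X;y=q@D; z=P[...,2]
    m=(z>.076)&(z<.088)&(y<-.12)&(y>-.25)&(abs(x)<.05); v,u=np.nonzero(m); print('tee n',len(u),'z',np.median(z[m]) if len(u) else 0)
    if len(u):
        w=onplane(a[2],np.c_[u,v],.081)[:,:2]-J; rr=cv2.minAreaRect((np.c_[w@X,w@D]*1000).astype(np.float32)); print(rr)
        e=np.cov(np.c_[w@X,w@D].T); l,V=np.linalg.eigh(e); t=V[:,1]; print('bar angle from jig y CCW deg',(np.degrees(np.arctan2(t[1],t[0]))-90+90)%180-90)
        return J+rr[0][0]/1000*X+rr[0][1]/1000*D
E
python3 - <<'E'
from m import *
st();a=snap('wrist','w14');np.savez('w14.npz',im=a[0],d=a[1],cal=a[2],allow_pickle=True); print(tee(a))
E
```

```text
ee_pos: [0.5817, -0.0347, 0.2453]
ft_force: [-0.0, 1.0, -0.3]
width: 0.0436
ee_pos: [0.5821, -0.0329, 0.246]
ft_force: [0.1, -0.3, 0.6]
width: 0.0433
t 50.00 [ 0.5821 -0.0329  0.246 ] yawY -5.27 X [-0.001 -0.    -1.   ] w 0.0433 F [ 0.1 -0.3  0.6] q [ 0.62  0.32 -0.8   1.47  0.23  1.45 -0.28]
tee n 574 z 0.08097771363699244
((-0.5656013488769531, -198.57305908203125), (11.443389892578125, 52.26331329345703), 10.70107650756836)
bar angle from jig y CCW deg 10.482714992362972
[ 0.57971768 -0.05343166]
```

```bash
python3 -c "
from m import *
move([.5799,-.0535,.12],-5.7);move([.5799,-.0535,.05],-5.7)"; python3 -m pendant '0.1 -0.004 0.083 0.004 0 0;0.25 -0.001 0.083 0.004 0 0;0.4 -0.001 0.083 0.004 0 0;0.5 -0.001 0.083 0.004 0 0;0.5 -0.001 0.083 0.004 0 0;0.5 -0.001 0.083 0.004 0 0'|grep -E 'ee_p|ft|wid'; python3 -c "
from m import *
st();move([.5799,-.0535,.05],-5.7)"
```

```text
rows: 0.5049 -0.0008 0.0831 0.0049 0.0001 0.0007  dist mm 128 deg 0.4
rows: 0.7849 -0.0005 0.0830 0.0049 0.0001 0.0007  dist mm 197 deg 0.4
ee_pos: [0.5804, -0.0531, 0.1225]
ft_force: [0.4, -1.0, 0.2]
width: 0.043
t 50.65 [ 0.5804 -0.0531  0.1225] yawY -5.67 X [-0.  0. -1.] w 0.0430 F [ 0.4 -1.   0.2] q [ 0.63  0.4  -0.77  1.64  0.29  1.22 -0.3 ]
rows: 0.2901 -0.0019 0.0018 0.0004 -0.0002 0.0001  dist mm 73 deg 0.0
```

```bash
python3 -m pendant '0.1 -0.002 0.001 0 0 0;0.2 -0.002 0.001 0 0 0;0.27 -0.002 0.001 0 0 0;0.285 -0.002 0.001 0 0 0;0.285 -0.002 0.001 0 0 0;0.285 -0.002 0.001 0 0 0'|grep -E 'ee_p|ft|wid'; python3 -m pendant '0 0 0 0 0 0;0 0 0 0 0 0;0 0 0 0 0 0;0 0 0 0 0 0;0 0 0 0 0 0;0 0 0 0 0 0;0 0 0 0 0 0' -1 40|grep -E 'ee_p|ft|wid';python3 -c "
from m import *
s=r.read_state();p=s['ee_pos'];st();move([p[0]+.040*D[0],p[1]+.040*D[1],p[2]])"
```

```text
ee_pos: [0.581, -0.0534, 0.0525]
ft_force: [-0.1, 1.1, 0.4]
width: 0.0437
ee_pos: [0.5782, -0.0533, 0.0507]
ft_force: [-8.9, 0.8, 8.7]
width: 0.011
t 51.95 [ 0.5782 -0.0533  0.0507] yawY -5.70 X [-0.003 -0.    -1.   ] w 0.0110 F [-8.9  0.8  8.7] q [ 0.61  0.47 -0.74  1.71  0.35  1.09 -0.34]
rows: -0.0002 0.0294 -0.1573 0.0000 0.0000 0.0000  dist mm 40 deg 0.0
```

```bash
python3 -m pendant '-0.002 0.006 -0.03 0 0 0;-0.004 0.011 -0.06 0 0 0;-0.004 0.017 -0.09 0 0 0;-0.004 0.022 -0.12 0 0 0;-0.004 0.027 -0.145 0 0 0;-0.004 0.027 -0.145 0 0 0;-0.004 0.027 -0.145 0 0 0'|grep -E 'ee_p|ft|wid'; for i in 1 2 3; do python3 -m pendant '0 0.001 -0.005 0 0 0;0 0.0018 -0.01 0 0 0;0 0.0018 -0.01 0 0 0'|grep -E 'ee_p|ft|wid'; done
```

```text
ee_pos: [0.5886, -0.0177, 0.0508]
ft_force: [-4.8, 1.1, -1.7]
width: 0.0114
ee_pos: [0.5887, -0.0175, 0.0508]
ft_force: [-7.9, -5.3, 1.3]
width: 0.0112
ee_pos: [0.5888, -0.0172, 0.0507]
ft_force: [-11.9, -9.7, 5.9]
width: 0.0116
ee_pos: [0.5889, -0.017, 0.0507]
ft_force: [-15.3, -15.5, 8.4]
width: 0.0115
```

Travel stopped hard after 37.8 mm with the push force rising, so the carriage is at its stop. I ease the preload a little, then turn counter-clockwise.

```bash
python3 -m pendant '0 -0.01 0.015 0 0 0;0 -0.01 0.015 0 0 0;0 -0.01 0.015 0 0 0'|grep -E 'ee_p|ft|wid'; python3 -m pendant '0 0 0 -0.08 0 0;0 0 0 -0.16 0 0;0 0 0 -0.24 0 0;0 0 0 -0.32 0 0;0 0 0 -0.4 0 0;0 0 0 -0.4 0 0'|grep -E 'ee_p|ft|wid';python3 -c "
from m import *
st();print(r.read_state()['torque'])"
```

```text
ee_pos: [0.5885, -0.0173, 0.0509]
ft_force: [-2.1, -8.8, -2.9]
width: 0.0113
ee_pos: [0.5878, -0.0174, 0.0508]
ft_force: [-6.7, -8.8, 1.0]
width: 0.0112
t 54.45 [ 0.5878 -0.0174  0.0508] yawY 28.76 X [-0.004 -0.003 -1.   ] w 0.0112 F [-6.7 -8.8  1. ] q [ 0.62  0.53 -0.86  1.69  0.44  1.13  0.14]
[-2.10022204  1.30700225  0.03309889]
```

```bash
python3 -m pendant '0 0 0 -0.08 0 0;0 0 0 -0.16 0 0;0 0 0 -0.24 0 0;0 0 0 -0.32 0 0;0 0 0 -0.37 0 0;0 0 0 -0.37 0 0'|grep -E 'ee_p|ft|wid';for i in 1 2; do python3 -c "
from m import *
st();print(r.read_state()['torque'])"; python3 -m pendant '0 0 0 -0.02 0 0;0 0 0 -0.04 0 0;0 0 0 -0.04 0 0'|grep -E 'ee_p|ft|wid';done; python3 -c "
from m import *
st();print(r.read_state()['torque'])"
```

```text
ee_pos: [0.5874, -0.0178, 0.0508]
ft_force: [-9.4, -10.5, 2.4]
width: 0.0115
t 55.05 [ 0.5874 -0.0178  0.0508] yawY 60.45 X [-0.005 -0.004 -1.   ] w 0.0115 F [ -9.4 -10.5   2.4] q [ 0.69  0.58 -0.96  1.69  0.51  1.16  0.65]
[-2.36249559e+00  1.95518781e+00  2.09231460e-03]
ee_pos: [0.5874, -0.0179, 0.0508]
ft_force: [-9.5, -10.2, 2.7]
width: 0.0115
t 55.35 [ 0.5874 -0.0179  0.0508] yawY 63.74 X [-0.005 -0.004 -1.   ] w 0.0115 F [ -9.5 -10.2   2.7] q [ 0.7   0.58 -0.97  1.69  0.52  1.16  0.7 ]
[-2.2515921   1.93394125 -0.56037785]
ee_pos: [0.5874, -0.0178, 0.0508]
ft_force: [-8.9, -10.2, 2.7]
width: 0.0117
t 55.65 [ 0.5874 -0.0178  0.0508] yawY 67.15 X [-0.005 -0.004 -1.   ] w 0.0117 F [ -8.9 -10.2   2.7] q [ 0.71  0.59 -0.98  1.69  0.53  1.16  0.75]
[-2.23658427  1.95516129 -0.97014321]
```

The stop is felt: moment about z went from 0 to -0.97 N m. I unwind the over-turn, release, lift and check.

```bash
python3 -m pendant '0 0 0 0.03 0 0;0 0 0 0.05 0 0;0 0 0 0.05 0 0'|grep -E 'ee_p|ft|wid'; python3 -m pendant '0 0 0 0 0 0;0 0 0 0 0 0;0 0 0 0 0 0;0 0 0 0 0 0;0 0 0 0 0 0' 0|grep -E 'ee_p|ft|wid'; python3 -m pendant '-0.1 0 0 0 0 0;-0.25 0 0 0 0 0;-0.45 0 0 0 0 0;-0.65 0 0.1 0 0 0;-0.8 0 0.25 0 0 0;-0.8 0 0.25 0 0 0;-0.8 0 0.25 0 0 0'|grep -E 'ee_p|ft|wid'
python3 - <<'E'
from m import *
st();a=snap('wrist','w15');np.savez('w15.npz',im=a[0],d=a[1],cal=a[2],allow_pickle=True); print(tee(a))
P=wcloud(a[2],a[1]); q=P[...,:2]-J; x=q@X;y=q@D; z=P[...,2]
for lo in np.arange(-.165,-.105,.004):
    m=(abs(x)<.006)&(y>lo)&(y<lo+.004)&(z<.06); print('%.0f'%(lo*1000+2),np.round(np.nanmedian(z[m])*1000,1) if m.any() else None,end=' | ')
E
```

```text
ee_pos: [0.5874, -0.0179, 0.0508]
ft_force: [-8.8, -10.6, 2.1]
width: 0.0113
ee_pos: [0.5897, -0.0138, 0.0519]
ft_force: [-0.6, -0.6, 0.1]
width: 0.0404
ee_pos: [0.6461, -0.0425, 0.2523]
ft_force: [0.3, 1.0, -0.7]
width: 0.0437
t 57.15 [ 0.6461 -0.0425  0.2523] yawY 63.00 X [ 0.002  0.001 -1.   ] w 0.0437 F [ 0.3  1.  -0.7] q [ 0.66  0.54 -1.01  1.28  0.45  1.55  0.82]
tee n 644 z 0.07973893103293278
((-2.8128185272216797, -161.94271850585938), (11.703691482543945, 52.41215133666992), 78.88159942626953)
bar angle from jig y CCW deg 77.23874697309247
[ 0.58784294 -0.01764306]
-163 None | -159 49.9 | -155 50.1 | -151 41.9 | -147 41.1 | -143 41.2 | -139 41.3 | -135 41.7 | -131 40.0 | -127 40.4 | -123 43.7 | -119 25.9 | -115 32.7 | -111 33.2 | -107 33.2 | -103 33.2 |
```

View pics/w15.png

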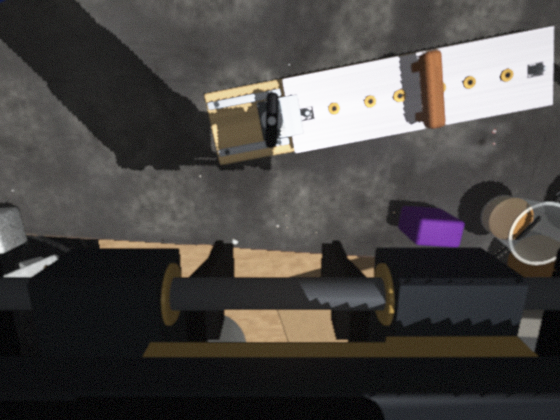

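```bash
python3 - <<'E'
from m import *
im,d,c=load('w15.npz');P=wcloud(c,d); q=P[...,:2]-J; x=q@X;y=q@D; z=P[...,2]
for xc in (-.012,-.008,.008,.012):
    m=(abs(x-xc)<.002)&(y>-.15)&(y<-.118); o=np.argsort(y[m]); print(xc,[(round(a*1000,1),round(b*1000,1)) for a,b in zip(y[m][o],z[m][o])])
E
python3 - <<'E'
from m import *
im,d,c=load('w15.npz')
ys=np.arange(-.11,-.17,-.0002);xs=np.arange(-.04,.04,.0002)
o=[]
for h in (.041,.034):
    p=J+ys[:,None,None]*D+xs[None,:,None]*X; qq=np.dstack([p,np.full(p.shape[:2],h)]).reshape(-1,3)
    uv=project(c,qq).astype(np.float32).reshape(len(ys),len(xs),2); o.append(cv2.remap(im,uv,None,1))
cv2.imwrite('pics/b15.png',np.hstack(o))
E
```

```text
-0.012 [(np.float64(-149.8), np.float64(40.9)), (np.float64(-149.6), np.float64(42.8)), (np.float64(-149.4), np.float64(41.6)), (np.float64(-148.7), np.float64(41.6)), (np.float64(-148.6), np.float64(41.9)), (np.float64(-148.3), np.float64(40.2)), (np.float64(-147.7), np.float64(41.5)), (np.float64(-147.5), np.float64(41.1)), (np.float64(-147.3), np.float64(42.1)), (np.float64(-147.1), np.float64(39.8)), (np.float64(-146.6), np.float64(41.3)), (np.float64(-146.4), np.float64(41.3)), (np.float64(-146.3), np.float64(42.4)), (np.float64(-146.1), np.float64(41.9)), (np.float64(-145.6), np.float64(42.3)), (np.float64(-145.4), np.float64(41.7)), (np.float64(-145.1), np.float64(40.0)), (np.float64(-145.0), np.float64(41.8)), (np.float64(-144.5), np.float64(41.6)), (np.float64(-144.3), np.float64(40.8)), (np.float64(-144.1), np.float64(40.4)), (np.float64(-144.0), np.float64(42.2)), (np.float64(-143.4), np.float64(41.3)), (np.float64(-143.3), np.float64(41.7)), (np.float64(-143.1), np.float64(41.2)), (np.float64(-142.9), np.float64(41.5)), (np.float64(-142.2), np.float64(41.8)), (np.float64(
[... 15349 characters left out ...]
, np.float64(34.3)), (np.float64(-123.3), np.float64(32.5)), (np.float64(-123.2), np.float64(33.2)), (np.float64(-123.0), np.float64(33.6)), (np.float64(-122.4), np.float64(32.4)), (np.float64(-122.3), np.float64(33.6)), (np.float64(-122.1), np.float64(33.5)), (np.float64(-121.8), np.float64(31.6)), (np.float64(-121.5), np.float64(35.5)), (np.float64(-121.1), np.float64(32.5)), (np.float64(-120.9), np.float64(31.7)), (np.float64(-120.8), np.float64(33.7)), (np.float64(-120.1), np.float64(33.6)), (np.float64(-119.9), np.float64(33.7)), (np.float64(-119.8), np.float64(33.7)), (np.float64(-119.0), np.float64(33.7)), (np.float64(-118.8), np.float64(33.3)), (np.float64(-118.6), np.float64(33.0))]
```

View pics/b15.png

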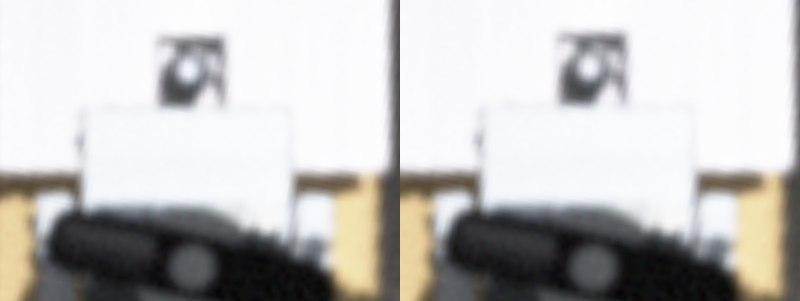

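The tongue tip is at jig y = -131.5 mm (-132 expected at home), and the bar is at 77.2° (1.35 rad). I do a last numeric check of the offcuts, then hand in.

Run:
```python
from m import *
from bench import close_job
b=snap('side','fin');P=wcloud(b[2],b[1]);z=P[...,2]
for n,p,t in (('stub',(.4657,-.373),.062),('cube',(.5493,-.392),.046)):
    m=(np.hypot(P[...,0]-p[0],P[...,1]-p[1])<.045)&(z>t-.006); print(n,m.sum(),np.round(np.median(P[m],0),3))
st(); print(close_job())
```

```text
stub 115 [ 0.465 -0.371  0.063]
cube 168 [ 0.546 -0.39   0.046]
t 57.25 [ 0.6442 -0.0416  0.2504] yawY 63.11 X [-0.002  0.    -1.   ] w 0.0434 F [ 0.2 -0.7  0.3] q [ 0.66  0.54 -1.01  1.28  0.45  1.55  0.82]
the job is handed in; nothing more can be done
None
```

The drill jig is set up as asked and the job is handed in, at 57 s of the 192 s allowed.

- **Offcuts:** both stand on the bare table, the stub at about (0.465, -0.371) and the cube at (0.546, -0.390). A last side-camera reading before hand-in showed both upright.
- **Facets:** all three were present and lie flat, one to a bay. The one in bay 3 measured within 0.5 mm of centre. The other two I judged only by eye in a rectified picture, because my contour fit failed against the light bed.
- **Bush plate:** it is over both pins and level. Its top measured 33.7 mm, where 34 mm is expected when seated.
- **Clamp:** I pushed the carriage until the force rose against the stop. It moved 37.8 mm rather than the full 40 mm, so it probably started about 2 mm forward. The tongue tip ended at jig y = -131.5 mm, where -132 mm is home. Only then did I turn the T-handle to its stop. Its bar then measured 77.2°, and 1.35 rad is 77.3°.

**What went wrong:** the first two grasps on the first facet closed above it, because the fingertips draw back as the jaws open. I lowered the grip and it held without disturbing the facet. I saw no knock to the plate and no slip in the grip.

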